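Polish the bowed bumper rail of a tip-down cheese case front while it hovers

TASK

Pick up the green-handled polishing tool, press its white head on the blue-capped (left) end of the sprung, bowed rail until the tipped-open front of the cheese case lifts off its rest and hovers, keep it hovering there for 4 seconds, then polish along the rail in one stroke to the red-capped (right) end with a steady press of about 5 N (3 to 7 N), the front hovering about halfway between its rest and its upright balance point all the way, and keep it hovering there for another 4 seconds. Then let the front down gently onto its rest at that end, without it ever dropping, slamming or tipping shut, take the tool off and finish while holding it up in the air, clear of the case. Never press hard, touch the case with nothing but the tool, and leave the jars and the round cheese box alone.

Things in the scene. Friction and masses are not known exactly. Their poses are not given: they have to be found in the camera images.
- case: Countertop cheese display case, fixed to the counter, white base 300 (x) x 520 (y) x 35 mm, glass sides and back, front towards the robot; place and yaw vary. Origin: centre of its underside; its x axis points away from the robot to the back, y to the left, z up.
- front (a joint): Tilt of the heavy front panel, rad: 0 = tipped open, on its rest, leaning 0.22 towards the robot; grows as it is pushed up, away from the robot; upright and in balance at about 0.22, beyond that it falls shut (stop 0.40). Hovering well = 0.11; stay within 0.04 to 0.18. Hinge damping 2.6 N m s/rad, no spring; inertia 0.11 kg m2; 4.85 kg with rail (true mass about 10% either way).
- front_hinge (a point): Middle of the panel's hinge line (along y), at case x = -130 mm, z = 45 mm. Level push at the rail (145 mm above the hinge) that just carries the panel: nominally 9.9 N at tilt 0, 7.1 at 0.06, 4.8 at 0.11, 2.6 at 0.16, 0 at 0.22. This falls faster than the rail's spring slackens.
- front_top (a point): Top middle of the front panel (460 mm wide, glass with a thick steel top bar), 174 mm above the hinge. Against a tool held still the panel does not stay put: it runs away from balance, either way, with a time constant of about 1 s (0.4 s under a constant push), so it must be steered all the time.
- rail (a joint): Compression of the sprung rail towards the panel, m: 0 = fully out, grows as it is pressed, at most 0.065. Spring 200 N/m from 0 (no preload), damping 12 N s/m, rail mass 0.25 kg; so the press is 200 N/m times this value: 5 N = 0.025. It slides square to the panel, tilting with it.
- rail_mid (a point): Middle of the rail, on its tube's centre line. Slick aluminium tube, 24 mm thick, friction 0.08, level, bowed in plan: an arc of 450 mm radius bulging to the robot, ends 33 mm further back. It moves with panel and rail: at rest and out at case x = -247, z = 178 mm; hovering with 5 N at x = -209, z = 192 mm.
- rail_left (a point): Left (+y) end of the rail's centre line, a blue ball cap of 34 mm, 170 mm left of the middle.
- rail_right (a point): Right (-y) end of the rail's centre line, a red ball cap of 34 mm, 170 mm right of the middle. For the work at either end, press 110 to 140 mm from the middle, clear of the ball.
- polisher: Loose polishing tool, 0.16 kg, standing upright on the counter: white round head, 50 mm diameter and 60 mm tall, below; green square handle 24 x 24 mm, 70 mm tall, on top of it (130 mm in all). Origin: centre of its underside, z up. It stands on the left or the right of the case.
- polisher_head (a point): Centre of the polisher's white head, 30 mm above its underside; any side of the head may polish.
- polisher_grip (a point): Middle of the polisher's green handle, 95 mm above its underside; grip it firmly (40 N or more) from above, low on the handle, fingers closing along the tool's x or y. The push at the head reaches 10 N: it turns least in the grip if the fingers' closing line is turned along the push (the case's x).
- jar_amber: Bystander: amber jar with black cap, 64 mm diameter, 75 mm tall, origin under its centre; it stands on the side of the case where the polisher does not. Leave it alone.
- jar_green: Bystander: green jar, 64 mm diameter, 75 mm tall. Leave it alone.
- cheese_round: Bystander: round wooden cheese box, 110 mm diameter, 38 mm tall. Leave it alone.

How it is judged:
By the outcome, as a careful person would: the job done as asked, in the order asked, and still so for the second after the job is handed in, while the arm keeps its last pose, push and grip.
It also fails if it takes over 72 s, if anything falls off the work surface, if the arm or the gripper's body presses on something with over 40 N, if the wrist force passes 120 N, or if a joint passes its speed limit or range.

ROBOT

A 6-joint arm with a two-finger parallel gripper is mounted at the origin on the work surface. World frame = base frame: x ahead of the robot, y to its left, z up, the work surface at z = 0. Lengths are in m, angles in rad, forces in N, time in s.
With the tool pointing down it reaches from about 0.375 to 0.925 m from the base axis. Payload 5.7 kg.
Tool frame: the origin (TCP) lies at the very end of the fingers, on their centre line; the grasp point (between the pads) lies 19 mm behind it; z points along the fingers, y is the line along which they close (so a half turn about z gives the same grasp; the last joint's range is limited). The gripper opens to 88 mm and grips with 3 to 60 N. Pads are 20 mm wide; open, the fingers measure 115 mm over their backs; the gripper's body (75 mm by 178 mm) begins 61 mm behind the grasp point.
Start: joints at [-1.411, 0.359, 1.51, -0, 1.272, -0.115], TCP at [0.163, -0.577, 0.223] pointing down, gripper open.
Joint ranges: [-2.97, 2.97], [-1.01, 2.36], [0.21, 2.38], [-0.96, 4.11], [0.2, 2.71], [-2.98, 2.98]. Speed limits (rad/s): [2.39, 2.39, 3.14, 3.14, 3.14, 3.14].

INTERFACE

Orientations are given as a unit quaternion [w, x, y, z].
In Python, from workcell import manip, viewer gives the robot as it stands.
- The arm moves only by the shell command python3 -m creep 'ROWS' [FORCE]. ROWS is JSON, a list of rows, each an object with "angular": the turn, a rotation vector about the tool's x, y, z in rad, a list of three; "dp": the shift along the tool's x, y, z in cm, a list of three; "claw": the closure, from 0 (fully open) to 1 (shut). In form: [{"angular": [wx, wy, wz], "dp": [x, y, z], "claw": claw}, ...]. A call has 1 to 20 rows; each row is the pose to reach, as a shift and turn from the pose commanded when the call began, along the tool's axes at that moment; what a row does not reach only later rows make up. A row lasts 1/12 s, in which the tool goes at most 41.7 mm and 7.16 degrees, less where a joint would pass 70% of its speed; a pose out of reach is approached as far as the arm can. A call with a gripper value outside its range is refused whole. The fingers move at their own pace and stop on an object; FORCE is the grip in N (left out, the last holds). Time passes only in rows, so rows that repeat a pose let the fingers close. It gives the time, the measured TCP pose, the force, the opening and the grip force at its end, in the units of the state.
- manip.get_obs(): the state, without advancing time (a new reading comes with each control period).
- viewer.read_camera(name): name is "side" or "top"; returns a dict with "frame" (420x560x3 uint8, red, green, blue), "intrinsics" (3x3 intrinsics, pixels), "R" (3x3) and "t" (3): a world point X has camera coordinates R X + t. Camera axes: x right, y down, z forward; pixel columns grow to the right and rows downward; lengths in m; the calibration is good to about 2 mm. A picture is of the moment at which its call begins. There is no depth.
- manip.finish_job(): hands the job in; it is judged then, once.
The state is a dict: "t": time; "joint_pos": joint angles; "qvel": joint speeds; "joint_efforts": joint torques, N m; "eef_pos": TCP position; "tcp_rot": TCP orientation; "wrist_force": force on the tool from outside, world axes, zero at the start; "moment": the same for the moment, N m; "gripper_width": finger opening in m; "finger_force": force on a finger pad.
Only numpy, scipy, OpenCV 4.12 (cv2) and the standard library are available. Lean on these libraries where they do the work, as an engineer would, in place of code of your own. Each camera call takes 0.05 s, during which the arm holds its last target. There are 200 camera calls.

## Working session

There is one attempt and no reset: what is moved stays moved. The work goes in short steps, Python scripts to look and compute and a shell command to move; the robot and the scene stay as the last step left them, time stands still between calls to the robot, and variables do not carry over. Pictures are saved under pics/ and viewed, at most 10 in all, crops included, and the job is handed in when it is done.

```bash
mkdir -p pics; ls
python3 - <<'E'
from workcell import manip, viewer
import cv2
print(manip.get_obs())
for n in("side","top"):
    d=viewer.read_camera(n); cv2.imwrite(f"pics/{n}0.png",d["frame"][:,:,::-1]); print(n,d["intrinsics"].tolist(),d["R"].tolist(),d["t"].tolist())
E
```

```text
pics
{'t': 0.0, 'joint_pos': array([-1.41112322e+00,  3.59508974e-01,  1.51144290e+00,  1.94639767e-05,
        1.27247349e+00, -1.15101323e-01]), 'qvel': array([-0.00034561, -0.00229645, -0.00118838,  0.00186407, -0.0007023 ,
       -0.000216  ]), 'joint_efforts': array([-1.70977717e-03, -5.15386355e+01, -2.70723671e+01,  6.74295961e-02,
        3.49365582e-02, -1.28193406e-04]), 'eef_pos': array([ 0.16268612, -0.57680597,  0.22180324]), 'tcp_rot': array([-9.16336226e-04,  9.90577189e-01,  1.36952522e-01, -1.11229343e-05]), 'wrist_force': array([ 0.12650935, -0.43456761, -0.60032475]), 'moment': array([-0.01652006,  0.00751858, -0.01433951]), 'finger_force': 0.0, 'gripper_width': 0.08786557600212234}
side [[545.1763037780873, 0.0, 289.94201424516484], [0.0, 545.1763037780873, 211.4474803002774], [0.0, 0.0, 1.0]] [[-0.93542898514435, -0.35277825971286453, 0.02280599100618236], [-0.2182115292345018, 0.5254475712028335, -0.822367666209089], [0.27813008154630003, -0.7742430815906627, -0.5684991718094606]] [0.5485836667403983, 0.25086521582189486, 1.495388013958869]
top [[506.086992391888, 0.0, 278.5006901084197], [0.0, 506.086992391888, 209.18171700846304], [0.0, 0.0, 1.0]] [[0.011755147780327541, -0.9999045323798846, -0.007262411915248919], [-0.9969497710260777, -0.01115938012431951, -0.07724391423466392], [0.07715549592682192, 0.00814827352296391, -0.9969857747665615]] [-0.005503827136757113, 0.6055859520984628, 1.607299386064649]
```

View pics/side0.png

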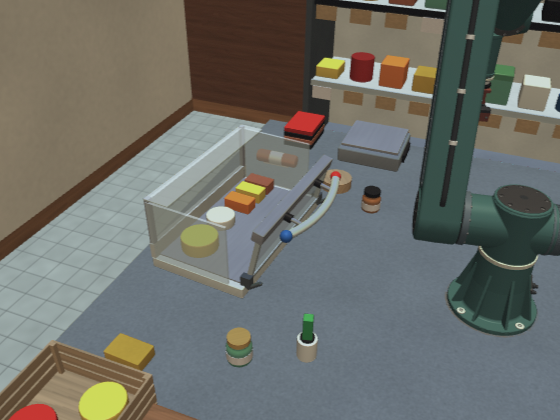

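View pics/top0.png

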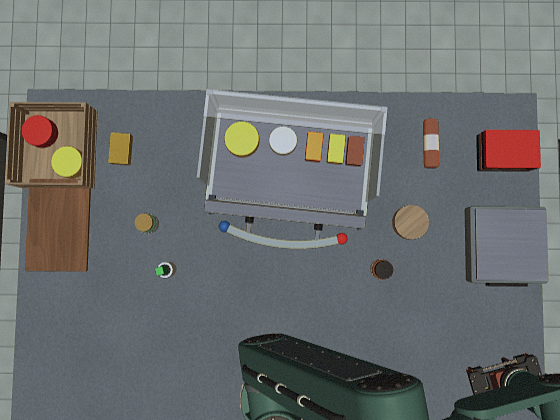

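```bash
cat > h.py <<'E'
import numpy as np, cv2
from scipy.optimize import least_squares
from workcell import manip, viewer
def cams(): return {n:viewer.read_camera(n) for n in("side","top")}
def proj(d,X):
    c=np.atleast_2d(X)@np.array(d["R"]).T+d["t"]; p=c@np.array(d["intrinsics"]).T; return p[:,:2]/p[:,2:]
def mask(f,col):
    h=cv2.cvtColor(f,cv2.COLOR_RGB2HSV); H,S,V=[h[:,:,i].astype(int) for i in range(3)]
    return {"blue":(H>100)&(H<125)&(S>150)&(V>60),"red":((H<6)|(H>174))&(S>170)&(V>90),
     "green":(H>48)&(H<75)&(S>120)&(V>50)}[col].astype(np.uint8)
def blobs(f,col,near=None,r=25):
    m=mask(f,col); n,l,s,c=cv2.connectedComponentsWithStats(m)
    o=[(s[i,4],*np.round(c[i],2),*s[i,:4]) for i in range(1,n) if s[i,4]>=12]
    if near is not None: o=[b for b in o if np.hypot(b[1]-near[0],b[2]-near[1])<r]
    return sorted(o,key=lambda b:-b[0])
def tri(D,uv):
    f=lambda X:np.concatenate([proj(D[n],X)[0]-uv[n] for n in uv])
    r=least_squares(f,[.6,0,.1]); return r.x,np.abs(r.fun).max()
E
python3 - <<'E'
from h import *
D=cams()
for n in D:
    for c in("blue","red","green"): print(n,c,[tuple(float(v) for v in b) for b in blobs(D[n]["frame"],c)[:6]])
a=cv2.resize(D["top"]["frame"][245:295,140:190],(400,400),interpolation=cv2.INTER_NEAREST)
b=cv2.resize(D["side"]["frame"][310:370,280:340],(400,400),interpolation=cv2.INTER_NEAREST)
cv2.imwrite("pics/c1.png",np.hstack([a,b])[:,:,::-1])
E
```

```text
side blue [(107.0, 285.79, 235.64, 280.0, 230.0, 12.0, 12.0)]
side red [(638.0, 303.83, 122.77, 285.0, 111.0, 40.0, 25.0), (561.0, 34.77, 412.89, 9.0, 404.0, 48.0, 16.0), (499.0, 362.7, 66.08, 352.0, 53.0, 22.0, 28.0), (30.0, 335.17, 173.83, 331.0, 172.0, 10.0, 5.0)]
side green [(233.0, 307.56, 326.47, 303.0, 314.0, 10.0, 26.0)]
top blue [(82.0, 223.57, 225.7, 219.0, 221.0, 11.0, 11.0)]
top red [(2044.0, 512.45, 148.62, 486.0, 130.0, 55.0, 38.0), (719.0, 36.51, 130.0, 22.0, 115.0, 30.0, 31.0), (83.0, 341.6, 238.0, 337.0, 233.0, 10.0, 11.0)]
top green [(58.0, 159.09, 270.45, 155.0, 266.0, 9.0, 10.0)]
```

View pics/c1.png

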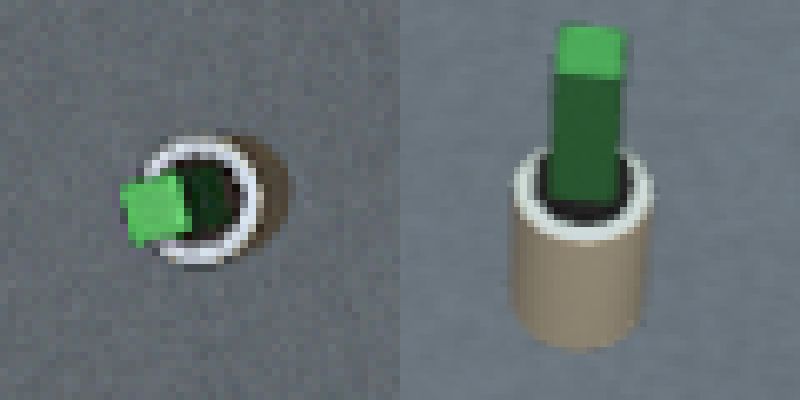

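```bash
cat >> h.py <<'E'
A,B=.1553,.0852
def rail(th,c,s=0.):  # case frame, centre-line point at lateral s
    p=th-.22; bow=.450-np.sqrt(.45**2-s*s)
    k=B-c-bow
    return np.array([-.130+A*np.sin(p)-k*np.cos(p), s, .045+A*np.cos(p)+k*np.sin(p)])
def w(case,P):
    x,y,q=case; return np.array([x+np.cos(q)*P[0]-np.sin(q)*P[1], y+np.sin(q)*P[0]+np.cos(q)*P[1], P[2]])
def ballpx(d,name,near):
    c=[int(round(v)) for v in near]; f=d["frame"][c[1]-14:c[1]+15,c[0]-14:c[0]+15]
    H,S,V=[cv2.cvtColor(f,cv2.COLOR_RGB2HSV)[:,:,i].astype(int) for i in range(3)]
    m=((H>100)&(H<128)&(S>120)) if name=="L" else (((H<8)|(H>172))&(S>130)&(V>60))
    m=m.astype(np.uint8); n,l,s,ce=cv2.connectedComponentsWithStats(m)
    if n<2: return None
    i=1+np.argmax(s[1:,4]); (x,y),r=cv2.minEnclosingCircle(np.argwhere(l==i)[:,::-1].astype(np.int32))
    return np.array([x+c[0]-14,y+c[1]-14]),r,int(s[i,4])
E
python3 - <<'E'
from h import *
D=cams()
near={("side","L"):(286,236),("side","R"):(336,176),("top","L"):(224,226),("top","R"):(342,238)}
ob={k:ballpx(D[k[0]],k[1],v) for k,v in near.items()}; print(ob)
for b in "LR": print(b,tri(D,{n:ob[n,b][0] for n in D}))
f=lambda c:np.concatenate([proj(D[n],w(c,rail(0,0,.17 if b=="L" else -.17)))[0]-ob[n,b][0] for n,b in ob])
r=least_squares(f,[.8,0,0]); print(r.x,np.round(r.fun,2))
print("handle top",tri(D,{"top":(159.0,270.6),"side":(308,317.2)}))
for z,uv in((.06,(164.6,269.7)),): # head top ring centre
    d=D["top"]; print("head",least_squares(lambda X:proj(d,[X[0],X[1],z])[0]-uv,[.6,.2]).x)
E
```

```text
{('side', 'L'): (array([285.73529434, 235.73529434]), 6.031304359436035, 114), ('side', 'R'): (array([335.10000038, 175.5       ]), 5.124550819396973, 47), ('top', 'L'): (array([223.77272701, 225.77272701]), 5.519786834716797, 88), ('top', 'R'): (array([341.125, 237.875]), 5.65971565246582, 92)}
L (array([0.54308728, 0.15806896, 0.18508545]), np.float64(0.01243519838476459))
R (array([ 0.51174124, -0.18140535,  0.18741371]), np.float64(0.10040096724009118))
[ 0.74110632 -0.03166689 -0.09182869] [ 0.09 -0.22 -0.22  0.61  0.27  0.01 -0.11  0.04]
handle top (array([0.40990556, 0.35653375, 0.12649535]), np.float64(0.2554622727502647))
head [0.40906926 0.35493546]
```

```bash
cat >> h.py <<'E'
from scipy.spatial.transform import Rotation as Ro
def need(p,yaw):  # rows needed for TCP world p, closing-line (tool y) world angle yaw, pointing down
    o=manip.get_obs(); q=o["tcp_rot"]; R0=Ro.from_quat(q[[1,2,3,0]])
    y=np.array([np.cos(yaw),np.sin(yaw),0]); z=np.array([0,0,-1.]); T=Ro.from_matrix(np.c_[np.cross(y,z),y,z])
    print("t",round(o["t"],2),"tcp",o["eef_pos"].round(4),"q",o["joint_pos"].round(2),"dp cm",(R0.inv().apply(np.array(p)-o["eef_pos"])*100).round(2),"ang",(R0.inv()*T).as_rotvec().round(4),"w",round(o["gripper_width"],4),"F",o["wrist_force"].round(2),"grip",round(float(o["finger_force"]),1))
E
python3 -m creep '[{"angular":[0,0,-0.4],"dp":[37.7,-38.9,-11],"claw":0},{"angular":[0,0,-0.4],"dp":[37.7,-38.9,-11],"claw":0},{"angular":[0,0,-0.4],"dp":[37.7,-38.9,-11],"claw":0},{"angular":[0,0,-0.4],"dp":[37.7,-38.9,-11],"claw":0},{"angular":[0,0,-0.4],"dp":[37.7,-38.9,-11],"claw":0},{"angular":[0,0,-0.8],"dp":[37.7,-38.9,-11],"claw":0},{"angular":[0,0,-0.8],"dp":[37.7,-38.9,-11],"claw":0},{"angular":[0,0,-0.8],"dp":[37.7,-38.9,-11],"claw":0},{"angular":[0,0,-0.8],"dp":[37.7,-38.9,-11],"claw":0},{"angular":[0,0,-0.8],"dp":[37.7,-38.9,-11],"claw":0},{"angular":[0,0,-1.2],"dp":[37.7,-38.9,-11],"claw":0},{"angular":[0,0,-1.2],"dp":[37.7,-38.9,-11],"claw":0},{"angular":[0,0,-1.2],"dp":[37.7,-38.9,-11],"claw":0},{"angular":[0,0,-1.49],"dp":[49.1,-83.1,2.2],"claw":0},{"angular":[0,0,-1.49],"dp":[49.1,-83.1,2.2],"claw":0},{"angular":[0,0,-1.49],"dp":[49.1,-83.1,2.2],"claw":0},{"angular":[0,0,-1.49],"dp":[49.1,-83.1,2.2],"claw":0},{"angular":[0,0,-1.49],"dp":[49.1,-83.1,2.2],"claw":0},{"angular":[0,0,-1.49],"dp":[49.1,-83.1,2.2],"claw":0},{"angular":[0,0,-1.49],"dp":[49.1,-83.1,2.2],"claw":0}]' 50
python3 - <<'E'
from h import *
need([.4095,.3557,.20],.192); need([.4095,.3557,.065],.192)
E
```

```text
t: 1.97
eef_pos: [0.4114, 0.1727, 0.252]
tcp_rot: [0.0, 0.635, 0.772, 0.0]
wrist_force: [0.5, -0.3, 0.3]
gripper_width: 0.0879
finger_force: 0.0
t 1.97 tcp [0.4114 0.1727 0.252 ] q [0.24 0.1  1.78 0.   1.25 0.05] dp cm [18.    3.34  5.2 ] ang [ 0.0009 -0.0001  0.0021] w 0.0879 F [ 0.46 -0.33  0.33] grip 0.0
t 1.97 tcp [0.4114 0.1727 0.252 ] q [0.24 0.1  1.78 0.   1.25 0.05] dp cm [18.    3.33 18.7 ] ang [ 0.0009 -0.0001  0.0021] w 0.0879 F [ 0.46 -0.33  0.33] grip 0.0
```

```bash
python3 -m creep '[{"angular":[0,0,0],"dp":[18,3.3,5.2],"claw":0},{"angular":[0,0,0],"dp":[18,3.3,5.2],"claw":0},{"angular":[0,0,0],"dp":[18,3.3,5.2],"claw":0},{"angular":[0,0,0],"dp":[18,3.3,5.2],"claw":0},{"angular":[0,0,0],"dp":[18,3.3,5.2],"claw":0},{"angular":[0,0,0],"dp":[18,3.3,5.2],"claw":0},{"angular":[0,0,0],"dp":[18,3.3,5.2],"claw":0},{"angular":[0,0,0],"dp":[18,3.3,5.2],"claw":0}]'
python3 - <<'E'
from h import *
need([.4095,.3557,.065],.192)
D=cams(); a=D["top"]["frame"][220:310,110:200]; b=D["side"]["frame"][280:370,260:350]
cv2.imwrite("pics/c2.png",np.hstack([cv2.resize(i,(400,400)) for i in(a,b)])[:,:,::-1])
E
```

```text
t: 2.63
eef_pos: [0.4094, 0.3529, 0.2002]
tcp_rot: [0.0, 0.635, 0.772, -0.0]
wrist_force: [0.0, -0.0, -0.3]
gripper_width: 0.0876
finger_force: 0.0
t 2.63 tcp [0.4094 0.3529 0.2002] q [ 0.58  0.3   1.67 -0.    1.18  0.39] dp cm [ 0.28  0.08 13.52] ang [-0.0005  0.0007  0.0024] w 0.0876 F [ 0.04 -0.01 -0.35] grip 0.0
```

View pics/c2.png

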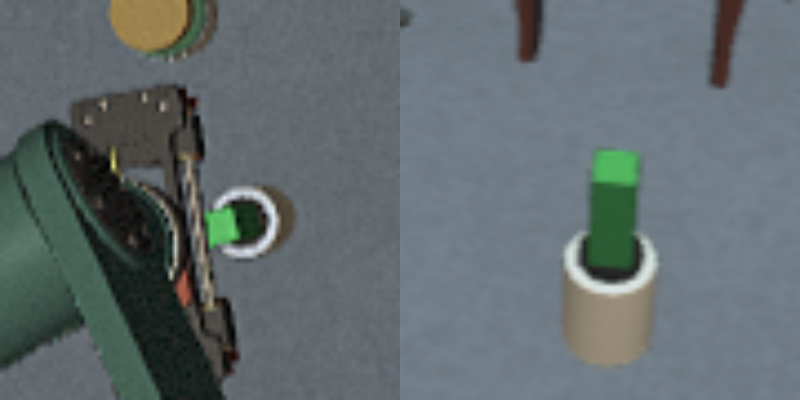

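```bash
python3 -m creep '[{"angular":[0,0,0],"dp":[0.15,0.05,3],"claw":0},{"angular":[0,0,0],"dp":[0.15,0.05,6.5],"claw":0},{"angular":[0,0,0],"dp":[0.15,0.05,10],"claw":0},{"angular":[0,0,0],"dp":[0.15,0.05,12.5],"claw":0},{"angular":[0,0,0],"dp":[0.15,0.05,13.5],"claw":0},{"angular":[0,0,0],"dp":[0.15,0.05,13.5],"claw":0},{"angular":[0,0,0],"dp":[0.15,0.05,13.5],"claw":1},{"angular":[0,0,0],"dp":[0.15,0.05,13.5],"claw":1},{"angular":[0,0,0],"dp":[0.15,0.05,13.5],"claw":1},{"angular":[0,0,0],"dp":[0.15,0.05,13.5],"claw":1},{"angular":[0,0,0],"dp":[0.15,0.05,13.5],"claw":1},{"angular":[0,0,0],"dp":[0.15,0.05,13.5],"claw":1},{"angular":[0,0,0],"dp":[0.15,0.05,13.5],"claw":1},{"angular":[0,0,0],"dp":[0.15,0.05,13.5],"claw":1}]' 58
python3 - <<'E'
from h import *
C=(.7411,-.0317,-.0918)
P=w(C,rail(.11,.025,.125)); print("rail@hover",P)
for s,b in((.125,.06),(.125,0)): print(w(C,rail(0,0,s)-[.037+b,0,0]))
need([.4095,.3557,.20],.192)
E
```

```text
t: 3.9
eef_pos: [0.4098, 0.3553, 0.0654]
tcp_rot: [-0.0, 0.635, 0.772, 0.0]
wrist_force: [-0.0, -0.9, -0.3]
gripper_width: 0.0377
finger_force: 0.0
rail@hover [0.56407372 0.11012538 0.19469686]
[0.42717996 0.12272764 0.18182847]
[0.48692732 0.11722738 0.18182847]
t 3.9 tcp [0.4098 0.3553 0.0654] q [0.59 0.47 1.8  0.   0.87 0.39] dp cm [  0.05  -0.02 -13.46] ang [ 0.0002 -0.0002  0.0022] w 0.0377 F [-0.05 -0.93 -0.32] grip 0.0
```

```bash
python3 -m creep '[{"angular":[0,0,0],"dp":[0,0,0],"claw":1},{"angular":[0,0,0],"dp":[0,0,0],"claw":1},{"angular":[0,0,0],"dp":[0,0,0],"claw":1},{"angular":[0,0,0],"dp":[0,0,0],"claw":1},{"angular":[0,0,0],"dp":[0,0,0],"claw":1},{"angular":[0,0,0],"dp":[0,0,-1],"claw":1},{"angular":[0,0,0],"dp":[0,0,-4],"claw":1},{"angular":[0,0,0],"dp":[0,0,-8],"claw":1},{"angular":[0,0,0],"dp":[0,0,-12],"claw":1},{"angular":[0,0,0],"dp":[0,0,-16],"claw":1},{"angular":[0,0,0],"dp":[0,0,-16],"claw":1},{"angular":[0,0,0],"dp":[0,0,-16],"claw":1}]' 58
cat >> h.py <<'E'
CASE=(.7411,-.0317,-.0918); HZ=.0354
def bow(y): return .487-np.sqrt(.487**2-y*y)
def head(o):
    x,y,q=CASE; d=o["eef_pos"][:2]-[x,y]; return np.array([np.cos(q)*d[0]+np.sin(q)*d[1],-np.sin(q)*d[0]+np.cos(q)*d[1]])
E
python3 - <<'E'
from h import *
need(w(CASE,[-.295,.1353,.19+HZ]),CASE[2])
D=cams(); a=D["top"]["frame"][200:320,90:210]; b=D["side"]["frame"][240:360,240:360]
cv2.imwrite("pics/c3.png",np.hstack([cv2.resize(i,(400,400)) for i in(a,b)])[:,:,::-1])
E
```

```text
t: 4.9
eef_pos: [0.4113, 0.3562, 0.2284]
tcp_rot: [0.001, 0.635, 0.772, 0.003]
wrist_force: [-0.9, -0.1, -2.0]
gripper_width: 0.0242
finger_force: 57.4
t 4.9 tcp [0.4113 0.3562 0.2284] q [0.59 0.27 1.63 0.   1.24 0.39] dp cm [-23.12   0.4    0.25] ang [ 0.0054 -0.0033  0.2859] w 0.0242 F [-0.95 -0.14 -2.03] grip 57.4
```

View pics/c3.png

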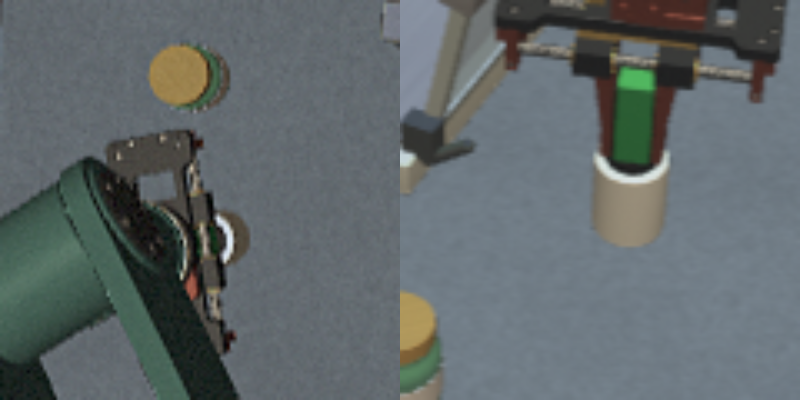

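```bash
python3 -m creep '[{"angular":[0,0,0.07],"dp":[-3,0.1,0],"claw":1},{"angular":[0,0,0.14],"dp":[-7,0.1,0],"claw":1},{"angular":[0,0,0.2],"dp":[-11,0.2,0.1],"claw":1},{"angular":[0,0,0.286],"dp":[-15,0.3,0.2],"claw":1},{"angular":[0.005,-0.003,0.286],"dp":[-19,0.4,0.25],"claw":1},{"angular":[0.005,-0.003,0.286],"dp":[-22,0.4,0.25],"claw":1},{"angular":[0.005,-0.003,0.286],"dp":[-23.1,0.4,0.25],"claw":1},{"angular":[0.005,-0.003,0.286],"dp":[-23.1,0.4,0.25],"claw":1},{"angular":[0.005,-0.003,0.286],"dp":[-23.1,0.4,0.25],"claw":1},{"angular":[0.005,-0.003,0.286],"dp":[-23.1,0.4,0.25],"claw":1}]' 58
cat >> h.py <<'E'
import json,os
from scipy.optimize import brentq
def Fc(th,m): return m*np.interp(th,[0,.06,.11,.16,.22,.4],[9.9,7.1,4.8,2.6,0,-7.8])
def railx(th,c): return rail(th,c)[0]
def case_force(F):
    q=CASE[2]; return np.array([np.cos(q)*F[0]+np.sin(q)*F[1],-np.sin(q)*F[0]+np.cos(q)*F[1]])
def camfit(names=("side","top"),thc=(0,0)):
    D={n:viewer.read_camera(n) for n in names}; ob={}
    for n in D:
        for b,s in(("L",.17),("R",-.17)):
            r=ballpx(D[n],b,proj(D[n],w(CASE,rail(*thc,s)))[0])
            if r and r[1]<8 and r[2]>30: ob[n,b,s]=r[0]
    f=lambda v:np.concatenate([proj(D[n],w(CASE,rail(*v,s)))[0]-ob[n,b,s] for n,b,s in ob])
    r=least_squares(f,thc,x_scale=[.1,.03],loss="soft_l1"); return r.x,len(ob),np.abs(r.fun).max()
def state(cam=("side","top"),tare=(0,0),off=0.,thc=(0,0)):
    cf=camfit(cam,thc) if cam else None
    o=manip.get_obs(); h=head(o); F=-case_force(o["wrist_force"]-np.r_[tare,0]); c=max(F[0],0)/200
    rx=h[0]+off+.037-bow(h[1])
    try: th=brentq(lambda t:railx(t,c)-rx,-.4,.5)
    except ValueError: th=np.nan
    print(f"t {o['t']:.2f} h {h.round(4)} z {o['eef_pos'][2]-HZ:.4f} Fcase {F.round(2)} th_F {th:.4f} grip {float(o['finger_force']):.0f}", "cam th,c",None if cf is None else (cf[0].round(4),cf[1],round(cf[2],2)))
    return o,h,F[0],th,cf
E
python3 - <<'E'
from h import *
print(manip.get_obs()["wrist_force"]);need(w(CASE,[-.2648,.1353,.19+HZ]),CASE[2]); state()
print(manip.get_obs()["wrist_force"]); state(); print(manip.get_obs()["wrist_force"])
E
```

```text
t: 5.83
eef_pos: [0.4573, 0.1303, 0.2219]
tcp_rot: [-0.001, 0.739, 0.674, -0.003]
wrist_force: [0.0, -0.4, -2.4]
gripper_width: 0.0242
finger_force: 57.4
[ 0.04487741 -0.40675046 -2.44015511]
t 5.83 tcp [0.4573 0.1303 0.2219] q [ 0.13  0.18  1.76 -0.    1.2   0.23] dp cm [-0.    3.26 -0.38] ang [-0.0066  0.0032  0.0001] w 0.0242 F [ 0.04 -0.41 -2.44] grip 57.4
t 5.93 h [-0.2972  0.1356] z 0.1869 Fcase [0.79 0.44] th_F -0.3190 grip 57 cam th,c (array([-0.0123,  0.0018]), 2, np.float64(0.35))
[-0.83087181 -0.36774058 -2.11121145]
t 6.03 h [-0.2969  0.1355] z 0.1872 Fcase [-0.17  0.19] th_F -0.2790 grip 57 cam th,c (array([-0.013 ,  0.0019]), 2, np.float64(0.24))
[ 0.15152973 -0.20443415 -2.03748119]
```

Run:
```python
from h import *
D=cams()
for n in D:
    for b,s in(("L",.17),("R",-.17)): print(n,b,ballpx(D[n],b,proj(D[n],w(CASE,rail(0,0,s)))[0]),proj(D[n],w(CASE,rail(0,0,s)))[0])
a=D["top"]["frame"][150:290,180:400]; b=D["side"]["frame"][130:300,230:350]
cv2.imwrite("pics/c4.png",np.hstack([cv2.resize(a,(480,306)),cv2.resize(b,(216,306))])[:,:,::-1])
```

```text
side L (array([285.5       , 235.91666698]), 6.103946208953857, 115) [285.83615468 235.50910597]
side R (array([335.5, 172. ]), 9.013978004455566, 56) [334.88503074 176.10275686]
top L (array([225., 221.]), 9.999999747378752e-05, 1) [224.053681   225.78415753]
top R (array([341.25, 238.  ]), 5.483028411865234, 91) [341.03148854 237.9182655 ]
```

View pics/c4.png

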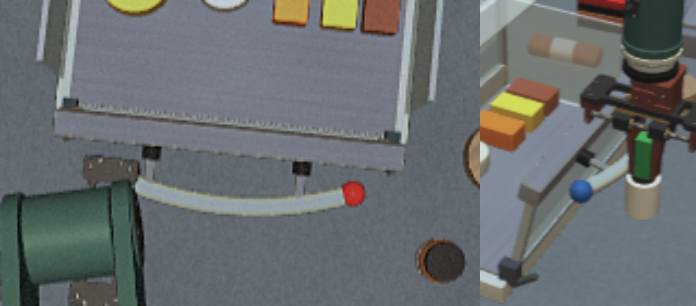

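```bash
cat >> h.py <<'E'
REST={}
def ball2(d,b,th,c,s):
    near=proj(d,w(CASE,rail(th,c,s)))[0]; q=[int(round(v)) for v in near]
    f=d["frame"][q[1]-14:q[1]+15,q[0]-14:q[0]+15]
    H,S,V=[cv2.cvtColor(f,cv2.COLOR_RGB2HSV)[:,:,i].astype(int) for i in range(3)]
    m=((H>100)&(H<128)&(S>120)) if b=="L" else (((H<8)|(H>172))&(S>130)&(V>60))
    n,l,s_,ce=cv2.connectedComponentsWithStats(m.astype(np.uint8))
    if n<2: return None
    i=1+np.argmax(s_[1:,4])
    return (ce[i]+q-14) if 70<s_[i,4]<130 else None
def look(cams_,off=0.,guess=(0,0),k=1,sF=.4,sg=.002):
    """joint estimate of tilt, compression"""
    px=[];Fs=[]; Fs.append(-case_force(manip.get_obs()["wrist_force"])) if 0 else None
    for n in cams_:
        d=viewer.read_camera(n); px+=[(d,n,b,s,u) for b,s in(("L",.17),("R",-.17)) if (u:=ball2(d,b,*guess,s)) is not None and (n,b)!=("side","R")]
        o=manip.get_obs(); Fs.append(-case_force(o["wrist_force"]))
    if not cams_: o=manip.get_obs(); Fs.append(-case_force(o["wrist_force"]))
    R=json.load(open("rest.json")) if os.path.exists("rest.json") else {}
    F=np.mean(Fs,0); h=head(o); rx=h[0]+off+.037-bow(h[1])
    def f(v):
        r=[(proj(d,w(CASE,rail(*v,s)))[0]-u+R.get(n+b,[0,0]))/.3 for d,n,b,s,u in px]
        g=[(railx(*v)-rx)/sg] if F[0]>1.5 else []
        return np.concatenate(r+[g,[(200*v[1]-max(F[0],0))/sF*np.sqrt(len(Fs))]])
    r=least_squares(f,guess,x_scale=[.1,.03])
    fc=lambda v:f(v)[:2*len(px)]
    rc=least_squares(fc,guess,x_scale=[.1,.03]).x if px else (np.nan,)*2
    print(f"t {o['t']:.2f} h {h.round(4)} z {o['eef_pos'][2]-HZ:.4f} F {F.round(2)} | EST th {r.x[0]:.4f} press {200*r.x[1]:.2f} | cam th {rc[0]:.4f} c {rc[1]:.4f} | dgeo {1e3*(railx(*r.x)-rx):.1f}mm",[n+b for _,n,b,_,_ in px], f"grip {float(o['finger_force']):.0f} lasty {Fs[-1].round(1)}")
    json.dump([o["t"],*map(float,r.x)],open("last.json","w")); open("log.jsonl","a").write(json.dumps([o["t"],*map(float,r.x),float(F[0]),float(h[0]),float(h[1])])+"\n")
    return r.x,h,px,o
def plan(v,h,n,y1=None,thd=.11,k=1.5,m=1.,off=0.,zt=None,o=None):
    """rows dp cm [case dy,case dx,down] steering tilt from v[0] to thd"""
    th=v[0]; y1=h[1] if y1 is None else y1
    for i in range(1,n+1):
        t=i/12; td=thd+(th-thd)*np.exp(-k*t); rate=-k*(td-thd)
        F=Fc(td,m)+rate*2.6/.147; c=F/200; y=h[1]+(y1-h[1])*i/n
        x=railx(td,c)-off-.037+bow(y)
        dz=0 if zt is None else -(zt-(o["eef_pos"][2]-HZ))*i/n
        print(f"[{100*(y-h[1]):.2f},{100*(x-h[0]):.2f},{100*dz:.2f}] th {td:.3f} F {F:.1f}")
E
python3 - <<'E'
from h import *
D=cams(); R={}
for n,b,s in(("side","L",.17),("top","R",-.17)): R[n+b]=(ball2(D[n],b,0,0,s)-proj(D[n],w(CASE,rail(0,0,s)))[0]).tolist()
R["topL"]=(np.array([223.57,225.70])-proj(D["top"],w(CASE,rail(0,0,.17)))[0]).tolist()
json.dump(R,open("rest.json","w")); print(R); look(["side","top"])
E
python3 -m creep '[{"angular":[-0.006,0.003,0],"dp":[0,0.6,-0.1],"claw":1},{"angular":[-0.006,0.003,0],"dp":[0,1.3,-0.3],"claw":1},{"angular":[-0.006,0.003,0],"dp":[0,2.0,-0.5],"claw":1},{"angular":[-0.006,0.003,0],"dp":[0,2.7,-0.6],"claw":1},{"angular":[-0.006,0.003,0],"dp":[0,3.3,-0.6],"claw":1},{"angular":[-0.006,0.003,0],"dp":[0,3.9,-0.6],"claw":1},{"angular":[-0.006,0.003,0],"dp":[0,4.5,-0.6],"claw":1},{"angular":[-0.006,0.003,0],"dp":[0,5.1,-0.6],"claw":1},{"angular":[-0.006,0.003,0],"dp":[0,5.7,-0.6],"claw":1},{"angular":[-0.006,0.003,0],"dp":[0,6.2,-0.6],"claw":1},{"angular":[-0.006,0.003,0],"dp":[0,6.2,-0.6],"claw":1}]'
python3 - <<'E'
from h import *
look(["side","top"],guess=(0,.03)); look(["side","top"],guess=(0,.03))
E
```

```text
{'sideL': [-0.1870318736803256, 0.16633263067200232], 'topR': [0.4630169518192133, 0.01580043627023997], 'topL': [-0.4836810034499308, -0.08415752577596436]}
t 6.33 h [-0.2965  0.1346] z 0.1874 F [0.19 0.32] | EST th -0.0052 press 0.15 | cam th 0.0010 c -0.0002 | dgeo 31.5mm ['sideL', 'topR'] grip 57 lasty [-0.2  0.4]
t: 7.25
eef_pos: [0.5187, 0.124, 0.2274]
tcp_rot: [-0.001, 0.739, 0.674, -0.001]
wrist_force: [-6.5, 2.8, -2.1]
gripper_width: 0.0242
finger_force: 57.4
t 7.35 h [-0.2367  0.1346] z 0.1918 F [ 6.83 -1.28] | EST th -0.0347 press 6.80 | cam th 0.0048 c 0.0277 | dgeo -0.0mm ['sideL'] grip 57 lasty [ 6.7 -1. ]
t 7.45 h [-0.2369  0.1347] z 0.1918 F [ 6.34 -2.46] | EST th -0.0221 press 6.32 | cam th -0.0040 c 0.0287 | dgeo -0.4mm ['sideL'] grip 57 lasty [ 6.9 -1.8]
```

Run:
```python
from h import *
d=viewer.read_camera("top"); 
for t in(0,.03): 
    near=proj(d,w(CASE,rail(0,t,-.17)))[0]; print(near,ballpx(d,"R",near), ballpx(d,"L",proj(d,w(CASE,rail(0,t,.17)))[0]))
Fs=[]
for i in range(4): viewer.read_camera("side"); Fs.append(-case_force(manip.get_obs()["wrist_force"]))
print(np.round(Fs,2),np.mean(Fs,0)); o=manip.get_obs(); print(head(o))
d=viewer.read_camera("side"); u=ball2(d,"L",0,.03,.17); R=json.load(open("rest.json"))
for t in(.025,.028,.031,.034): print(t, proj(d,w(CASE,rail(0,t,.17)))[0]+R["sideL"]-u)
cv2.imwrite("pics/c5.png",np.hstack([cv2.resize(viewer.read_camera("top")["frame"][150:290,180:400],(660,420))])[:,:,::-1])
```

```text
[341.03148854 237.9182655 ] (array([342.5, 228.5]), 5.147915363311768, 66) None
[342.25123909 227.73759265] (array([342.5, 228.5]), 5.147915363311768, 66) None
[[ 6.14 -0.91]
 [ 6.81 -1.94]
 [ 6.03 -1.27]
 [ 5.85 -2.24]] [ 6.2079571  -1.58935475]
[-0.23696406  0.13466472]
0.025 [0.8411873  0.49957369]
0.028 [-0.15428564 -0.01256408]
0.031 [-1.14885606 -0.52423753]
0.034 [-2.14252517 -1.0354473 ]
```

View pics/c5.png

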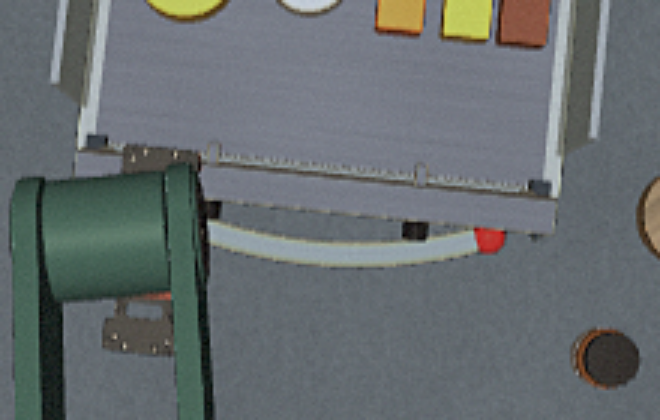

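```bash
python3 - <<'E'
s=open("h.py").read()
s=s.replace("F=np.mean(Fs,0); h=head(o)","F=np.mean(Fs,0); F[0]=(F[0]-.25)*.97; h=head(o)").replace("sF=.4,sg=.002","sF=.4,sg=.0012")
s=s.replace("r=least_squares(f,guess,x_scale=[.1,.03])\n    fc","r=least_squares(f,guess,x_scale=[.1,.03],bounds=([-.001,-.001],[.4,.065]))\n    fc")
open("h.py","w").write(s)
E
python3 -m creep '[{"angular":[0,0,0],"dp":[0,0.4,0],"claw":1},{"angular":[0,0,0],"dp":[0,0.8,0],"claw":1},{"angular":[0,0,0],"dp":[0,1.15,0],"claw":1},{"angular":[0,0,0],"dp":[0,1.35,0],"claw":1},{"angular":[0,0,0],"dp":[0,1.45,0],"claw":1},{"angular":[0,0,0],"dp":[0,1.55,0],"claw":1},{"angular":[0,0,0],"dp":[0,1.65,0],"claw":1},{"angular":[0,0,0],"dp":[0,1.75,0],"claw":1}]'
python3 - <<'E'
from h import *
look(["side","side"],guess=(0.001,.045));
E
```

```text
t: 8.47
eef_pos: [0.5334, 0.123, 0.2271]
tcp_rot: [-0.003, 0.739, 0.674, -0.003]
wrist_force: [-10.9, 4.1, 1.3]
gripper_width: 0.0242
finger_force: 57.4
t 8.57 h [-0.221   0.1349] z 0.1916 F [ 9.06 -3.13] | EST th -0.0010 press 9.05 | cam th nan c nan | dgeo 0.0mm [] grip 57 lasty [ 9.7 -3.2]
```

Run:
```python
from h import *
d=viewer.read_camera("side"); near=proj(d,w(CASE,rail(0,.045,.17)))[0]; print(near,ballpx(d,"L",near))
a=d["frame"][190:280,225:345]; b=viewer.read_camera("top")["frame"][190:280,200:360]
cv2.imwrite("pics/c6.png",np.hstack([cv2.resize(a,(400,300)),cv2.resize(b,(400,300))])[:,:,::-1])
```

```text
[270.88580884 227.81764947] (array([273. , 229.5]), 4.924529075622559, 41)
```

View pics/c6.png

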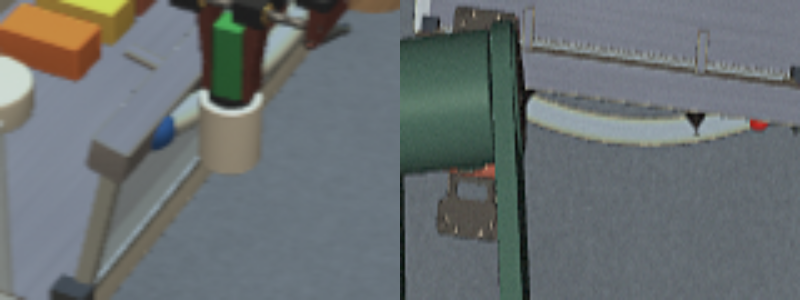

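```bash
cat >> h.py <<'E'
def barpt(th,y=.23): p=th-.22; return w(CASE,np.array([-.130+.174*np.sin(p),y,.045+.174*np.cos(p)]))
X0,Y0,X1,Y1=249,221,273,247
def bar(d):
    """tilt from the top bar's left end, template matched to the rest picture"""
    g=cv2.cvtColor(d["frame"],cv2.COLOR_RGB2GRAY).astype(np.float32); T=np.load("tpl.npy"); K=20
    m=cv2.matchTemplate(g[Y0-K:Y1+K,X0-K:X1+K],T,cv2.TM_CCOEFF_NORMED); _,v,_,(x,y)=cv2.minMaxLoc(m)
    sub=lambda a,b,c:.5*(a-c)/(a-2*b+c)
    if 0<x<2*K and 0<y<2*K: x+=sub(m[y,x-1],m[y,x],m[y,x+1]); y+=sub(m[y-1,x],m[y,x],m[y+1,x])
    D=np.array([x-K,y-K]); p0=proj(d,barpt(0))[0]
    th=least_squares(lambda t:proj(d,barpt(t[0]))[0]-p0-D,[0.]); return th.x[0],v,D,np.abs(th.fun).max()
E
python3 - <<'E'
from h import *
d=viewer.read_camera("side"); np.save("tpl.npy",cv2.cvtColor(d["frame"],cv2.COLOR_RGB2GRAY).astype(np.float32)[Y0:Y1,X0:X1])
d2=viewer.read_camera("side"); print(bar(d2))
for t in(0,.05,.11,.2): print(proj(d,barpt(t)))
s=open("h.py").read()
s=s.replace("px=[];Fs=[];","px=[];Fs=[];bs=[];")
s=s.replace("        o=manip.get_obs(); Fs.append","        if n=='side': bs.append(bar(d))\n        o=manip.get_obs(); Fs.append",1)
s=s.replace("return np.concatenate(r+[g,","return np.concatenate(r+[g,[(v[0]-b[0])/.005 for b in bs],")
s=s.replace('f"grip {','f"bar {[(round(b[0],4),round(b[1],2),round(b[3],1)) for b in bs]} grip {')
open("h.py","w").write(s)
E
python3 - <<'E'
from h import *
look(["side","side"],guess=(0.001,.045))
E
```

```text
t 8.87 h [-0.2212  0.1349] z 0.1916 F [ 9.2  -3.47] | EST th -0.0010 press 9.09 | cam th nan c nan | dgeo 0.4mm [] grip 57 lasty [ 9.8 -2.9]Traceback (most recent call last):
  File "<stdin>", line 3, in <module>
  File "h.py", line 110, in bar
    if 0<x<2*K and 0<y<2*K: x+=sub(m[y,x-1],m[y,x],m[y,x+1]); y+=sub(m[y-1,x],m[y,x],m[y+1,x])
                                                                     ~^^^^^^^
IndexError: only integers, slices (`:`), ellipsis (`...`), numpy.newaxis (`None`) and integer or boolean arrays are valid indices
```

```bash
python3 - <<'E'
s=open("h.py").read()
s=s.replace("x+=sub(m[y,x-1],m[y,x],m[y,x+1]); y+=sub(m[y-1,x],m[y,x],m[y+1,x])","x,y=x+sub(m[y,x-1],m[y,x],m[y,x+1]),y+sub(m[y-1,x],m[y,x],m[y+1,x])")
s=s.replace("px=[];Fs=[];","px=[];Fs=[];bs=[];")
s=s.replace("        o=manip.get_obs(); Fs.append","        if n=='side': bs.append(bar(d))\n        o=manip.get_obs(); Fs.append",1)
s=s.replace("return np.concatenate(r+[g,","return np.concatenate(r+[g,[(v[0]-b[0])/.005 for b in bs],")
s=s.replace('f"grip {','f"bar {[(round(b[0],4),round(b[1],2),round(b[3],1)) for b in bs]} grip {')
open("h.py","w").write(s)
E
python3 - <<'E'
from h import *
look(["side","side"],guess=(0.001,.045))
E
python3 -m creep '[{"angular":[0,0,0],"dp":[0,0.1,0],"claw":1},{"angular":[0,0,0],"dp":[0,0.2,0],"claw":1},{"angular":[0,0,0],"dp":[0,0.3,0],"claw":1},{"angular":[0,0,0],"dp":[0,0.35,0],"claw":1}]'
python3 - <<'E'
from h import *
v,h,_,o=look(["side","side"],guess=(0.001,.046)); plan(v,h,6)
E
```

```text
t 8.97 h [-0.2211  0.1349] z 0.1916 F [ 8.98 -3.03] | EST th 0.0001 press 8.98 | cam th nan c nan | dgeo -0.0mm [] bar [(np.float64(0.0001), 1.0, np.float64(0.0)), (np.float64(0.0001), 1.0, np.float64(0.0))] grip 57 lasty [ 9.9 -3.2]
t: 9.3
eef_pos: [0.5366, 0.1227, 0.227]
tcp_rot: [-0.003, 0.739, 0.674, -0.003]
wrist_force: [-11.3, 4.9, 1.4]
gripper_width: 0.024
finger_force: 57.4
t 9.40 h [-0.2178  0.135 ] z 0.1916 F [10.12 -3.39] | EST th 0.0001 press 9.85 | cam th nan c nan | dgeo 1.0mm [] bar [(np.float64(0.0013), 0.99, np.float64(0.1)), (np.float64(0.0013), 0.99, np.float64(0.0))] grip 57 lasty [11.1 -3.9]
[0.00,1.27,0.00] th 0.013 F 11.9
[0.00,1.03,0.00] th 0.024 F 11.0
[0.00,0.81,0.00] th 0.034 F 10.3
[0.00,0.62,0.00] th 0.043 F 9.6
[0.00,0.46,0.00] th 0.051 F 9.1
[0.00,0.31,0.00] th 0.058 F 8.6
```

```bash
python3 -m creep '[{"angular":[0,0,0],"dp":[0,0.1,0],"claw":1},{"angular":[0,0,0],"dp":[0,0.2,0],"claw":1},{"angular":[0,0,0],"dp":[0,0.3,0],"claw":1},{"angular":[0,0,0],"dp":[0,0.3,0],"claw":1}]'
python3 - <<'E'
from h import *
v,h,_,o=look(["side","side"],guess=(0.005,.048)); plan(v,h,5,k=1)
E
```

```text
t: 9.73
eef_pos: [0.5394, 0.1225, 0.2269]
tcp_rot: [-0.003, 0.739, 0.674, -0.003]
wrist_force: [-11.0, 4.9, 1.2]
gripper_width: 0.0244
finger_force: 57.4
t 9.83 h [-0.2152  0.135 ] z 0.1915 F [11.26 -3.55] | EST th 0.0012 press 10.64 | cam th nan c nan | dgeo 2.3mm [] bar [(np.float64(0.0038), 0.98, np.float64(0.1)), (np.float64(0.0044), 0.98, np.float64(0.1))] grip 57 lasty [12.6 -3.6]
[0.00,0.64,0.00] th 0.010 F 11.2
[0.00,0.50,0.00] th 0.018 F 10.7
[0.00,0.38,0.00] th 0.025 F 10.2
[0.00,0.26,0.00] th 0.032 F 9.8
[0.00,0.15,0.00] th 0.038 F 9.4
```

```bash
python3 -m creep '[{"angular":[0,0,0],"dp":[0,0.25,0],"claw":1},{"angular":[0,0,0],"dp":[0,0.4,0],"claw":1},{"angular":[0,0,0],"dp":[0,0.4,0],"claw":1},{"angular":[0,0,0],"dp":[0,0.35,0],"claw":1}]'
python3 - <<'E'
from h import *
v,h,_,o=look(["side","side"],guess=(0.02,.048)); plan(v,h,5,k=1)
E
```

```text
t: 10.17
eef_pos: [0.5428, 0.1222, 0.2269]
tcp_rot: [-0.003, 0.739, 0.674, -0.003]
wrist_force: [-11.9, 4.4, 1.7]
gripper_width: 0.0241
finger_force: 57.4
t 10.27 h [-0.2117  0.1351] z 0.1915 F [11.56 -3.66] | EST th 0.0170 press 10.90 | cam th nan c nan | dgeo 2.4mm [] bar [(np.float64(0.0181), 0.98, np.float64(0.2)), (np.float64(0.0219), 0.98, np.float64(0.2))] grip 57 lasty [12.2 -3.6]
[0.00,0.04,0.00] th 0.024 F 10.3
[0.00,-0.08,0.00] th 0.031 F 9.8
[0.00,-0.18,0.00] th 0.038 F 9.4
[0.00,-0.28,0.00] th 0.043 F 9.1
[0.00,-0.37,0.00] th 0.049 F 8.7
```

```bash
sed -i 's/sF=.4,sg=.0012/sF=1.2,sg=.0015/; s/(v\[0\]-b\[0\])\/.005/(v[0]-b[0])\/.003/' h.py
python3 -m creep '[{"angular":[0,0,0],"dp":[0,-0.05,0],"claw":1},{"angular":[0,0,0],"dp":[0,-0.15,0],"claw":1},{"angular":[0,0,0],"dp":[0,-0.25,0],"claw":1},{"angular":[0,0,0],"dp":[0,-0.35,0],"claw":1}]'
python3 - <<'E'
from h import *
v,h,_,o=look(["side","side"],guess=(0.05,.043)); plan(v,h,5,k=1)
E
```

```text
t: 10.6
eef_pos: [0.5399, 0.1225, 0.227]
tcp_rot: [-0.003, 0.739, 0.674, -0.002]
wrist_force: [-9.8, 4.8, 0.5]
gripper_width: 0.0243
finger_force: 57.4
t 10.70 h [-0.2145  0.1351] z 0.1917 F [ 9.43 -3.8 ] | EST th 0.0457 press 9.04 | cam th nan c nan | dgeo 0.3mm [] bar [(np.float64(0.0445), 0.98, np.float64(0.2)), (np.float64(0.047), 0.98, np.float64(0.1))] grip 57 lasty [ 9.8 -3.3]
[0.00,-0.13,0.00] th 0.051 F 8.6
[0.00,-0.21,0.00] th 0.056 F 8.3
[0.00,-0.28,0.00] th 0.060 F 8.0
[0.00,-0.35,0.00] th 0.064 F 7.7
[0.00,-0.41,0.00] th 0.068 F 7.5
```

```bash
python3 -m creep '[{"angular":[0,0,0],"dp":[0,-0.1,0],"claw":1},{"angular":[0,0,0],"dp":[0,-0.2,0],"claw":1},{"angular":[0,0,0],"dp":[0,-0.28,0],"claw":1},{"angular":[0,0,0],"dp":[0,-0.35,0],"claw":1},{"angular":[0,0,0],"dp":[0,-0.4,0],"claw":1}]'
python3 - <<'E'
from h import *
v,h,_,o=look(["side","side"],guess=(0.07,.038)); plan(v,h,6,k=1.2)
E
```

```text
t: 11.12
eef_pos: [0.5367, 0.1228, 0.2273]
tcp_rot: [-0.002, 0.739, 0.674, -0.002]
wrist_force: [-6.8, 4.1, -0.1]
gripper_width: 0.0243
finger_force: 57.4
t 11.22 h [-0.2176  0.1351] z 0.1919 F [ 7.69 -2.93] | EST th 0.0659 press 6.91 | cam th 0.0378 c 0.0383 | dgeo -4.2mm ['sideL', 'sideL'] bar [(np.float64(0.0654), 0.98, np.float64(0.1)), (np.float64(0.0671), 0.98, np.float64(0.1))] grip 57 lasty [ 8.8 -2.6]
[0.00,-0.08,0.00] th 0.070 F 7.5
[0.00,-0.15,0.00] th 0.074 F 7.2
[0.00,-0.21,0.00] th 0.077 F 7.0
[0.00,-0.27,0.00] th 0.080 F 6.8
[0.00,-0.32,0.00] th 0.083 F 6.6
[0.00,-0.37,0.00] th 0.086 F 6.4
```

```bash
sed -i 's/if 70<s_/if 104<s_/' h.py
python3 -m creep '[{"angular":[0,0,0],"dp":[0,-0.05,0],"claw":1},{"angular":[0,0,0],"dp":[0,-0.15,0],"claw":1},{"angular":[0,0,0],"dp":[0,-0.2,0],"claw":1},{"angular":[0,0,0],"dp":[0,-0.25,0],"claw":1},{"angular":[0,0,0],"dp":[0,-0.3,0],"claw":1}]'
python3 - <<'E'
from h import *
v,h,_,o=look(["side","side"],guess=(0.085,.033)); plan(v,h,6,k=1.5)
E
```

```text
t: 11.63
eef_pos: [0.5344, 0.123, 0.2275]
tcp_rot: [-0.002, 0.739, 0.674, -0.001]
wrist_force: [-7.3, 3.6, -0.7]
gripper_width: 0.0239
finger_force: 57.4
t 11.73 h [-0.22   0.135] z 0.1921 F [ 6.96 -3.35] | EST th 0.0814 press 6.83 | cam th nan c nan | dgeo 0.1mm [] bar [(np.float64(0.081), 0.97, np.float64(0.1)), (np.float64(0.0818), 0.97, np.float64(0.1))] grip 57 lasty [ 7.2 -2.5]
[0.00,-0.04,0.00] th 0.085 F 6.6
[0.00,-0.10,0.00] th 0.088 F 6.4
[0.00,-0.16,0.00] th 0.090 F 6.2
[0.00,-0.21,0.00] th 0.093 F 6.1
[0.00,-0.25,0.00] th 0.095 F 5.9
[0.00,-0.29,0.00] th 0.096 F 5.8
```

```bash
python3 -m creep '[{"angular":[0,0,0],"dp":[0,0.1,0],"claw":1},{"angular":[0,0,0],"dp":[0,0.04,0],"claw":1},{"angular":[0,0,0],"dp":[0,-0.02,0],"claw":1},{"angular":[0,0,0],"dp":[0,-0.07,0],"claw":1},{"angular":[0,0,0],"dp":[0,-0.12,0],"claw":1},{"angular":[0,0,0],"dp":[0,-0.17,0],"claw":1}]'
python3 - <<'E'
from h import *
v,h,_,o=look(["side","side"],guess=(0.095,.03)); plan(v,h,6,k=1.5,m=1.05)
E
```

```text
t: 12.23
eef_pos: [0.5331, 0.123, 0.2276]
tcp_rot: [-0.001, 0.739, 0.674, -0.001]
wrist_force: [-5.7, 4.0, -1.0]
gripper_width: 0.0245
finger_force: 57.4
t 12.33 h [-0.2213  0.135 ] z 0.1922 F [ 6.25 -3.27] | EST th 0.0930 press 6.00 | cam th 0.1054 c 0.0278 | dgeo -1.0mm ['sideL', 'sideL'] bar [(np.float64(0.0927), 0.95, np.float64(0.2)), (np.float64(0.0934), 0.95, np.float64(0.2))] grip 57 lasty [ 6.4 -3.3]
[0.00,0.01,0.00] th 0.095 F 6.2
[0.00,-0.03,0.00] th 0.097 F 6.0
[0.00,-0.07,0.00] th 0.098 F 5.9
[0.00,-0.10,0.00] th 0.100 F 5.8
[0.00,-0.12,0.00] th 0.101 F 5.7
[0.00,-0.15,0.00] th 0.102 F 5.6
```

```bash
python3 -m creep '[{"angular":[0,0,0],"dp":[0,0.01,0],"claw":1},{"angular":[0,0,0],"dp":[0,-0.03,0],"claw":1},{"angular":[0,0,0],"dp":[0,-0.07,0],"claw":1},{"angular":[0,0,0],"dp":[0,-0.1,0],"claw":1},{"angular":[0,0,0],"dp":[0,-0.12,0],"claw":1},{"angular":[0,0,0],"dp":[0,-0.15,0],"claw":1},{"angular":[0,0,0],"dp":[0,-0.17,0],"claw":1}]'
python3 - <<'E'
from h import *
v,h,_,o=look(["side","side"],guess=(0.1,.027)); plan(v,h,8,k=1.5,m=1.05)
E
```

```text
t: 12.92
eef_pos: [0.5317, 0.1231, 0.2277]
tcp_rot: [-0.001, 0.739, 0.674, -0.001]
wrist_force: [-4.9, 4.0, -0.1]
gripper_width: 0.0241
finger_force: 57.4
t 13.02 h [-0.2227  0.135 ] z 0.1923 F [ 5.48 -2.59] | EST th 0.1000 press 5.64 | cam th 0.1204 c 0.0248 | dgeo -0.5mm ['sideL', 'sideL'] bar [(np.float64(0.0997), 0.97, np.float64(0.1)), (np.float64(0.0999), 0.97, np.float64(0.1))] grip 57 lasty [ 5.9 -2.3]
[0.00,0.00,0.00] th 0.101 F 5.7
[0.00,-0.02,0.00] th 0.102 F 5.6
[0.00,-0.04,0.00] th 0.103 F 5.6
[0.00,-0.06,0.00] th 0.104 F 5.5
[0.00,-0.07,0.00] th 0.105 F 5.4
[0.00,-0.09,0.00] th 0.105 F 5.4
[0.00,-0.10,0.00] th 0.106 F 5.4
[0.00,-0.11,0.00] th 0.106 F 5.3
```

```bash
python3 -m creep '[{"angular":[0,0,0],"dp":[0,0.03,0],"claw":1},{"angular":[0,0,0],"dp":[0,0.01,0],"claw":1},{"angular":[0,0,0],"dp":[0,-0.01,0],"claw":1},{"angular":[0,0,0],"dp":[0,-0.03,0],"claw":1},{"angular":[0,0,0],"dp":[0,-0.04,0],"claw":1},{"angular":[0,0,0],"dp":[0,-0.06,0],"claw":1},{"angular":[0,0,0],"dp":[0,-0.07,0],"claw":1},{"angular":[0,0,0],"dp":[0,-0.08,0],"claw":1}]'
python3 - <<'E'
from h import *
v,h,_,o=look(["side","side"],guess=(0.105,.026)); plan(v,h,8,k=1.5,m=1.06)
E
```

```text
t: 13.68
eef_pos: [0.5311, 0.1231, 0.2277]
tcp_rot: [-0.001, 0.739, 0.674, -0.001]
wrist_force: [-5.6, 2.7, 0.4]
gripper_width: 0.0242
finger_force: 57.4
t 13.78 h [-0.2233  0.1349] z 0.1924 F [ 5.33 -2.49] | EST th 0.1039 press 5.43 | cam th 0.1185 c 0.0248 | dgeo -0.3mm ['sideL', 'sideL'] bar [(np.float64(0.1037), 0.97, np.float64(0.1)), (np.float64(0.1039), 0.97, np.float64(0.1))] grip 57 lasty [ 6.1 -2.5]
[0.00,0.01,0.00] th 0.105 F 5.5
[0.00,0.00,0.00] th 0.105 F 5.4
[0.00,-0.01,0.00] th 0.106 F 5.4
[0.00,-0.02,0.00] th 0.106 F 5.4
[0.00,-0.03,0.00] th 0.107 F 5.3
[0.00,-0.04,0.00] th 0.107 F 5.3
[0.00,-0.05,0.00] th 0.107 F 5.3
[0.00,-0.06,0.00] th 0.108 F 5.3
```

```bash
python3 -m creep '[{"angular":[0,0,0],"dp":[0,0.02,0],"claw":1},{"angular":[0,0,0],"dp":[0,0.01,0],"claw":1},{"angular":[0,0,0],"dp":[0,0,0],"claw":1},{"angular":[0,0,0],"dp":[0,-0.01,0],"claw":1},{"angular":[0,0,0],"dp":[0,-0.02,0],"claw":1},{"angular":[0,0,0],"dp":[0,-0.03,0],"claw":1},{"angular":[0,0,0],"dp":[0,-0.04,0],"claw":1},{"angular":[0,0,0],"dp":[0,-0.05,0],"claw":1},{"angular":[0,0,0],"dp":[0,-0.05,0],"claw":1},{"angular":[0,0,0],"dp":[0,-0.06,0],"claw":1}]'
python3 - <<'E'
from h import *
v,h,_,o=look(["side","side"],guess=(0.107,.026)); plan(v,h,8,k=1.5,m=1.06)
E
```

```text
t: 14.62
eef_pos: [0.5306, 0.1231, 0.2277]
tcp_rot: [-0.001, 0.739, 0.674, -0.001]
wrist_force: [-5.0, 2.8, -0.2]
gripper_width: 0.0238
finger_force: 57.4
t 14.72 h [-0.2239  0.1349] z 0.1924 F [ 5.24 -2.69] | EST th 0.1059 press 5.32 | cam th 0.1202 c 0.0243 | dgeo 0.0mm ['sideL', 'sideL'] bar [(np.float64(0.1058), 0.96, np.float64(0.2)), (np.float64(0.1058), 0.96, np.float64(0.2))] grip 57 lasty [ 6.1 -2.5]
[0.00,0.03,0.00] th 0.106 F 5.4
[0.00,0.02,0.00] th 0.107 F 5.3
[0.00,0.01,0.00] th 0.107 F 5.3
[0.00,0.00,0.00] th 0.107 F 5.3
[0.00,-0.00,0.00] th 0.108 F 5.3
[0.00,-0.01,0.00] th 0.108 F 5.2
[0.00,-0.01,0.00] th 0.108 F 5.2
[0.00,-0.02,0.00] th 0.108 F 5.2
```

```bash
python3 -m creep '[{"angular":[0,0,0],"dp":[0,0.03,0],"claw":1},{"angular":[0,0,0],"dp":[0,0.03,0],"claw":1},{"angular":[0,0,0],"dp":[0,0.02,0],"claw":1},{"angular":[0,0,0],"dp":[0,0.01,0],"claw":1},{"angular":[0,0,0],"dp":[0,0.01,0],"claw":1},{"angular":[0,0,0],"dp":[0,0,0],"claw":1},{"angular":[0,0,0],"dp":[0,0,0],"claw":1},{"angular":[0,0,0],"dp":[0,-0.01,0],"claw":1},{"angular":[0,0,0],"dp":[0,-0.02,0],"claw":1},{"angular":[0,0,0],"dp":[0,-0.02,0],"claw":1},{"angular":[0,0,0],"dp":[0,-0.02,0],"claw":1},{"angular":[0,0,0],"dp":[0,-0.03,0],"claw":1}]'
python3 - <<'E'
from h import *
v,h,_,o=look(["side","side"],guess=(0.107,.026)); plan(v,h,10,k=1.5,m=1.07)
E
```

```text
t: 15.72
eef_pos: [0.5303, 0.1232, 0.2277]
tcp_rot: [-0.001, 0.739, 0.674, -0.001]
wrist_force: [-5.3, 2.7, -0.6]
gripper_width: 0.0244
finger_force: 57.4
t 15.82 h [-0.2241  0.1349] z 0.1923 F [ 5.01 -2.05] | EST th 0.1066 press 5.26 | cam th 0.1244 c 0.0235 | dgeo 0.1mm ['sideL', 'sideL'] bar [(np.float64(0.1065), 0.96, np.float64(0.2)), (np.float64(0.1065), 0.96, np.float64(0.2))] grip 57 lasty [ 5.  -1.7]
[0.00,0.06,0.00] th 0.107 F 5.4
[0.00,0.06,0.00] th 0.107 F 5.3
[0.00,0.05,0.00] th 0.108 F 5.3
[0.00,0.04,0.00] th 0.108 F 5.3
[0.00,0.04,0.00] th 0.108 F 5.3
[0.00,0.03,0.00] th 0.108 F 5.3
[0.00,0.03,0.00] th 0.109 F 5.2
[0.00,0.02,0.00] th 0.109 F 5.2
[0.00,0.02,0.00] th 0.109 F 5.2
[0.00,0.02,0.00] th 0.109 F 5.2
```

```bash
python3 -m creep '[{"angular":[0,0,0],"dp":[0,0.05,0],"claw":1},{"angular":[0,0,0],"dp":[0,0.05,0],"claw":1},{"angular":[0,0,0],"dp":[0,0.04,0],"claw":1},{"angular":[0,0,0],"dp":[0,0.03,0],"claw":1},{"angular":[0,0,0],"dp":[0,0.03,0],"claw":1},{"angular":[0,0,0],"dp":[0,0.02,0],"claw":1},{"angular":[0,0,0],"dp":[0,0.02,0],"claw":1},{"angular":[0,0,0],"dp":[0,0.01,0],"claw":1},{"angular":[0,0,0],"dp":[0,0.01,0],"claw":1},{"angular":[0,0,0],"dp":[0,0.01,0],"claw":1},{"angular":[0,0,0],"dp":[0,0,0],"claw":1},{"angular":[0,0,0],"dp":[0,0,0],"claw":1}]'
python3 - <<'E'
from h import *
v,h,_,o=look(["side","side"],guess=(0.107,.026)); plan(v,h,6,y1=.105,k=1.5,m=1.07)
E
```

```text
t: 16.82
eef_pos: [0.5303, 0.1232, 0.2277]
tcp_rot: [-0.001, 0.739, 0.674, -0.001]
wrist_force: [-4.1, 3.0, -1.2]
gripper_width: 0.024
finger_force: 57.4
t 16.92 h [-0.2241  0.1349] z 0.1924 F [ 4.54 -2.62] | EST th 0.1071 press 5.26 | cam th 0.1219 c 0.0240 | dgeo 0.1mm ['sideL', 'sideL'] bar [(np.float64(0.1069), 0.96, np.float64(0.2)), (np.float64(0.1069), 0.96, np.float64(0.2))] grip 57 lasty [ 4.9 -2.7]
[-0.50,-0.09,0.00] th 0.107 F 5.3
[-1.00,-0.23,0.00] th 0.108 F 5.3
[-1.49,-0.37,0.00] th 0.108 F 5.3
[-1.99,-0.50,0.00] th 0.108 F 5.3
[-2.49,-0.62,0.00] th 0.108 F 5.3
[-2.99,-0.74,0.00] th 0.109 F 5.2
```

```bash
python3 -m creep '[{"angular":[0,0,0],"dp":[-0.4,-0.07,0],"claw":1},{"angular":[0,0,0],"dp":[-0.9,-0.2,0],"claw":1},{"angular":[0,0,0],"dp":[-1.5,-0.37,0],"claw":1},{"angular":[0,0,0],"dp":[-2.0,-0.5,0],"claw":1},{"angular":[0,0,0],"dp":[-2.5,-0.62,0],"claw":1},{"angular":[0,0,0],"dp":[-3.0,-0.74,0],"claw":1}]'
python3 - <<'E'
from h import *
v,h,_,o=look(["side"],guess=(0.107,.026)); plan(v,h,6,y1=h[1]-.036,k=1.5,m=1.07)
E
```

```text
t: 17.42
eef_pos: [0.52, 0.0938, 0.2276]
tcp_rot: [-0.001, 0.739, 0.674, -0.001]
wrist_force: [-4.7, 3.6, -2.4]
gripper_width: 0.0243
finger_force: 57.4
t 17.47 h [-0.2319  0.1037] z 0.1922 F [5.3  0.06] | EST th 0.1208 press 4.89 | cam th 0.1335 c 0.0224 | dgeo 0.2mm ['sideL'] bar [(np.float64(0.1208), 0.95, np.float64(0.1))] grip 57 lasty [5.7 0.1]
[-0.60,-0.35,0.00] th 0.120 F 4.4
[-1.20,-0.44,0.00] th 0.118 F 4.5
[-1.80,-0.53,0.00] th 0.117 F 4.6
[-2.40,-0.62,0.00] th 0.117 F 4.7
[-3.00,-0.70,0.00] th 0.116 F 4.7
[-3.60,-0.77,0.00] th 0.115 F 4.8
```

```bash
python3 -m creep '[{"angular":[0,0,0],"dp":[-0.6,-0.37,0],"claw":1},{"angular":[0,0,0],"dp":[-1.2,-0.47,0],"claw":1},{"angular":[0,0,0],"dp":[-1.8,-0.56,0],"claw":1},{"angular":[0,0,0],"dp":[-2.4,-0.64,0],"claw":1},{"angular":[0,0,0],"dp":[-3.0,-0.72,0],"claw":1},{"angular":[0,0,0],"dp":[-3.6,-0.79,0],"claw":1}]'
python3 - <<'E'
from h import *
v,h,_,o=look(["side"],guess=(0.115,.025)); plan(v,h,6,y1=h[1]-.036,k=1.5,m=1.07)
E
```

```text
t: 17.97
eef_pos: [0.5096, 0.0578, 0.2281]
tcp_rot: [0.0, 0.739, 0.674, -0.0]
wrist_force: [-3.9, 2.2, -2.1]
gripper_width: 0.024
finger_force: 57.4
t 18.02 h [-0.2387  0.0667] z 0.1928 F [4.51 1.25] | EST th 0.1307 press 4.54 | cam th 0.1484 c 0.0199 | dgeo 0.2mm ['sideL'] bar [(np.float64(0.1306), 0.94, np.float64(0.1))] grip 57 lasty [4.9 1.2]
[-0.60,-0.47,0.00] th 0.128 F 3.8
[-1.20,-0.50,0.00] th 0.126 F 3.9
[-1.80,-0.52,0.00] th 0.124 F 4.1
[-2.40,-0.54,0.00] th 0.123 F 4.2
[-3.00,-0.56,0.00] th 0.121 F 4.3
[-3.60,-0.57,0.00] th 0.120 F 4.4
```

```bash
python3 -m creep '[{"angular":[0,0,0],"dp":[-0.6,-0.55,0],"claw":1},{"angular":[0,0,0],"dp":[-1.2,-0.63,0],"claw":1},{"angular":[0,0,0],"dp":[-1.8,-0.66,0],"claw":1},{"angular":[0,0,0],"dp":[-2.4,-0.68,0],"claw":1},{"angular":[0,0,0],"dp":[-3.0,-0.69,0],"claw":1},{"angular":[0,0,0],"dp":[-3.6,-0.69,0],"claw":1}]'
python3 - <<'E'
from h import *
v,h,_,o=look(["side"],guess=(0.125,.021)); plan(v,h,6,y1=h[1]-.036,k=1.5,m=1.03)
E
```

```text
t: 18.52
eef_pos: [0.5003, 0.0223, 0.2285]
tcp_rot: [0.001, 0.739, 0.674, 0.0]
wrist_force: [-4.6, 3.1, -2.5]
gripper_width: 0.0242
finger_force: 57.4
t 18.57 h [-0.2446  0.0306] z 0.1931 F [3.7 1. ] | EST th 0.1418 press 3.75 | cam th 0.1637 c 0.0153 | dgeo 0.2mm ['sideL'] bar [(np.float64(0.1415), 0.94, np.float64(0.2))] grip 57 lasty [4.1 1. ]
[-0.60,-0.48,0.00] th 0.138 F 2.9
[-1.20,-0.43,0.00] th 0.135 F 3.2
[-1.80,-0.39,0.00] th 0.132 F 3.4
[-2.40,-0.35,0.00] th 0.129 F 3.6
[-3.00,-0.31,0.00] th 0.127 F 3.7
[-3.60,-0.26,0.00] th 0.125 F 3.9
```

```bash
python3 -m creep '[{"angular":[0,0,0],"dp":[-0.5,-0.43,0],"claw":1},{"angular":[0,0,0],"dp":[-1.0,-0.48,0],"claw":1},{"angular":[0,0,0],"dp":[-1.5,-0.5,0],"claw":1},{"angular":[0,0,0],"dp":[-2.0,-0.53,0],"claw":1}]'
python3 - <<'E'
from h import *
print(proj(viewer.read_camera("side"),barpt(0)))
v,h,_,o=look(["side"],guess=(0.13,.018)); plan(v,h,6,y1=h[1]-.03,k=1.5,m=1.0)
E
```

```text
t: 18.9
eef_pos: [0.4932, 0.0031, 0.2285]
tcp_rot: [0.001, 0.739, 0.674, 0.0]
wrist_force: [-3.3, 0.9, -2.1]
gripper_width: 0.0242
finger_force: 57.4
[[258.96647326 233.73633431]]
t 19.00 h [-0.25    0.0113] z 0.1931 F [2.66 0.8 ] | EST th 0.1365 press 3.02 | cam th 0.1362 c 0.0153 | dgeo 0.3mm ['sideL'] bar [(np.float64(0.1364), 0.95, np.float64(0.1))] grip 57 lasty [3.  0.8]
[-0.50,0.04,0.00] th 0.133 F 3.1
[-1.00,0.09,0.00] th 0.131 F 3.3
[-1.50,0.14,0.00] th 0.128 F 3.5
[-2.00,0.19,0.00] th 0.126 F 3.7
[-2.50,0.24,0.00] th 0.124 F 3.8
[-3.00,0.29,0.00] th 0.123 F 3.9
```

```bash
python3 -m creep '[{"angular":[0,0,0],"dp":[-0.5,0.04,0],"claw":1},{"angular":[0,0,0],"dp":[-1.0,0.08,0],"claw":1},{"angular":[0,0,0],"dp":[-1.5,0.13,0],"claw":1},{"angular":[0,0,0],"dp":[-2.0,0.18,0],"claw":1},{"angular":[0,0,0],"dp":[-2.5,0.24,0],"claw":1}]'
python3 - <<'E'
from h import *
v,h,_,o=look(["side"],guess=(0.125,.018)); plan(v,h,6,y1=h[1]-.03,k=1.5,m=1.0)
E
```

```text
t: 19.42
eef_pos: [0.4931, -0.022, 0.2284]
tcp_rot: [0.001, 0.739, 0.674, 0.0]
wrist_force: [-3.7, 0.6, -1.4]
gripper_width: 0.0241
finger_force: 57.4
t 19.47 h [-0.2475 -0.0141] z 0.1930 F [3.66 1.86] | EST th 0.1281 press 3.77 | cam th 0.1338 c 0.0181 | dgeo 0.5mm ['sideL'] bar [(np.float64(0.1281), 0.94, np.float64(0.0))] grip 57 lasty [4.  1.9]
[-0.50,-0.02,0.00] th 0.126 F 3.7
[-1.00,0.04,0.00] th 0.124 F 3.8
[-1.50,0.10,0.00] th 0.122 F 3.9
[-2.00,0.16,0.00] th 0.121 F 4.0
[-2.50,0.23,0.00] th 0.120 F 4.1
[-3.00,0.29,0.00] th 0.119 F 4.2
```

```bash
python3 -m creep '[{"angular":[0,0,0],"dp":[-0.5,-0.02,0],"claw":1},{"angular":[0,0,0],"dp":[-1.0,0.03,0],"claw":1},{"angular":[0,0,0],"dp":[-1.5,0.09,0],"claw":1},{"angular":[0,0,0],"dp":[-2.0,0.15,0],"claw":1},{"angular":[0,0,0],"dp":[-2.5,0.22,0],"claw":1},{"angular":[0,0,0],"dp":[-3.0,0.29,0],"claw":1}]'
python3 - <<'E'
from h import *
v,h,_,o=look(["side"],guess=(0.12,.02)); plan(v,h,6,y1=h[1]-.03,k=1.5,m=1.0)
E
```

```text
t: 19.97
eef_pos: [0.4934, -0.0523, 0.2285]
tcp_rot: [0.001, 0.739, 0.674, 0.0]
wrist_force: [-4.0, 1.4, -1.6]
gripper_width: 0.024
finger_force: 57.4
t 20.02 h [-0.2445 -0.0441] z 0.1931 F [2.67 1.29] | EST th 0.1285 press 4.03 | cam th 0.1475 c 0.0173 | dgeo 0.5mm ['sideL'] bar [(np.float64(0.128), 0.94, np.float64(0.0))] grip 57 lasty [3.  1.3]
[-0.50,-0.12,0.00] th 0.126 F 3.7
[-1.00,-0.03,0.00] th 0.124 F 3.8
[-1.50,0.06,0.00] th 0.123 F 3.9
[-2.00,0.16,0.00] th 0.121 F 4.0
[-2.50,0.25,0.00] th 0.120 F 4.1
[-3.00,0.35,0.00] th 0.119 F 4.2
```

```bash
python3 -m creep '[{"angular":[0,0,0],"dp":[-0.5,-0.2,0],"claw":1},{"angular":[0,0,0],"dp":[-1.0,-0.14,0],"claw":1},{"angular":[0,0,0],"dp":[-1.5,-0.05,0],"claw":1},{"angular":[0,0,0],"dp":[-2.0,0.05,0],"claw":1},{"angular":[0,0,0],"dp":[-2.5,0.15,0],"claw":1},{"angular":[0,0,0],"dp":[-3.0,0.25,0],"claw":1}]'
python3 - <<'E'
from h import *
v,h,_,o=look(["side"],guess=(0.12,.02)); plan(v,h,6,y1=h[1]-.03,k=1.5,m=.99)
E
```

```text
t: 20.52
eef_pos: [0.4932, -0.0824, 0.2285]
tcp_rot: [0.001, 0.739, 0.674, 0.0]
wrist_force: [-3.8, 1.2, -1.7]
gripper_width: 0.0238
finger_force: 57.4
t 20.57 h [-0.2419 -0.0742] z 0.1932 F [2.26 2.49] | EST th 0.1266 press 3.88 | cam th 0.1441 c 0.0169 | dgeo 0.5mm ['sideL'] bar [(np.float64(0.1261), 0.94, np.float64(0.4))] grip 57 lasty [2.6 2.5]
[-0.50,0.03,0.00] th 0.125 F 3.7
[-1.00,0.15,0.00] th 0.123 F 3.8
[-1.50,0.27,0.00] th 0.121 F 4.0
[-2.00,0.39,0.00] th 0.120 F 4.0
[-2.50,0.52,0.00] th 0.119 F 4.1
[-3.00,0.64,0.00] th 0.118 F 4.2
```

```bash
python3 -m creep '[{"angular":[0,0,0],"dp":[-0.5,-0.02,0],"claw":1},{"angular":[0,0,0],"dp":[-1.0,0.08,0],"claw":1},{"angular":[0,0,0],"dp":[-1.5,0.2,0],"claw":1},{"angular":[0,0,0],"dp":[-2.0,0.33,0],"claw":1},{"angular":[0,0,0],"dp":[-2.5,0.46,0],"claw":1},{"angular":[0,0,0],"dp":[-3.0,0.6,0],"claw":1}]'
python3 - <<'E'
from h import *
v,h,_,o=look(["side"],guess=(0.12,.02)); plan(v,h,6,y1=-.1345,k=1.5,m=1.0)
E
```

```text
t: 21.07
eef_pos: [0.4964, -0.1128, 0.2285]
tcp_rot: [0.001, 0.739, 0.674, 0.0]
wrist_force: [-3.8, 1.1, -1.5]
gripper_width: 0.0241
finger_force: 57.4
t 21.12 h [-0.2357 -0.1042] z 0.1932 F [3.03 2.33] | EST th 0.1237 press 4.12 | cam th 0.1438 c 0.0177 | dgeo 0.8mm ['sideL'] bar [(np.float64(0.1233), 0.94, np.float64(0.3))] grip 57 lasty [3.4 2.3]
[-0.50,0.08,0.00] th 0.122 F 3.9
[-1.01,0.23,0.00] th 0.121 F 4.0
[-1.51,0.38,0.00] th 0.119 F 4.1
[-2.02,0.53,0.00] th 0.118 F 4.2
[-2.52,0.69,0.00] th 0.117 F 4.3
[-3.03,0.85,0.00] th 0.116 F 4.3
```

```bash
python3 -m creep '[{"angular":[0,0,0],"dp":[-0.5,0.08,0],"claw":1},{"angular":[0,0,0],"dp":[-1.0,0.22,0],"claw":1},{"angular":[0,0,0],"dp":[-1.5,0.37,0],"claw":1},{"angular":[0,0,0],"dp":[-2.1,0.55,0],"claw":1},{"angular":[0,0,0],"dp":[-2.6,0.71,0],"claw":1},{"angular":[0,0,0],"dp":[-2.9,0.81,0],"claw":1}]'
python3 - <<'E'
from h import *
v,h,_,o=look(["side","side"],guess=(0.12,.02)); plan(v,h,6,k=1.5,m=1.0)
E
```

```text
t: 21.62
eef_pos: [0.5021, -0.1427, 0.2286]
tcp_rot: [0.001, 0.739, 0.674, 0.0]
wrist_force: [-3.3, -0.1, -1.8]
gripper_width: 0.024
finger_force: 57.4
t 21.72 h [-0.2277 -0.1329] z 0.1933 F [3.44 2.29] | EST th 0.1297 press 4.19 | cam th 0.1523 c 0.0175 | dgeo 1.2mm ['sideL', 'sideL'] bar [(np.float64(0.1286), 0.94, np.float64(0.0)), (np.float64(0.1301), 0.94, np.float64(0.1))] grip 57 lasty [3.6 2.7]
[0.00,-0.22,0.00] th 0.127 F 3.6
[0.00,-0.18,0.00] th 0.125 F 3.7
[0.00,-0.14,0.00] th 0.124 F 3.8
[0.00,-0.11,0.00] th 0.122 F 4.0
[0.00,-0.08,0.00] th 0.121 F 4.1
[0.00,-0.05,0.00] th 0.119 F 4.1
```

```bash
python3 -m creep '[{"angular":[0,0,0],"dp":[0,-0.35,0],"claw":1},{"angular":[0,0,0],"dp":[0,-0.4,0],"claw":1},{"angular":[0,0,0],"dp":[0,-0.38,0],"claw":1}]'
python3 - <<'E'
from h import *
v,h,_,o=look(["side","side"],guess=(0.125,.018)); plan(v,h,6,k=1.5,m=.97)
E
```

```text
t: 21.97
eef_pos: [0.4978, -0.1414, 0.2287]
tcp_rot: [0.001, 0.739, 0.674, 0.0]
wrist_force: [-3.3, -1.4, -1.9]
gripper_width: 0.0242
finger_force: 57.4
t 22.07 h [-0.232  -0.1315] z 0.1933 F [2.8  1.73] | EST th 0.1295 press 3.39 | cam th 0.1339 c 0.0164 | dgeo 1.0mm ['sideL', 'sideL'] bar [(np.float64(0.1293), 0.94, np.float64(0.0)), (np.float64(0.1292), 0.94, np.float64(0.0))] grip 57 lasty [2.7 1.6]
[0.00,0.11,0.00] th 0.127 F 3.5
[0.00,0.15,0.00] th 0.125 F 3.6
[0.00,0.18,0.00] th 0.123 F 3.7
[0.00,0.22,0.00] th 0.122 F 3.8
[0.00,0.24,0.00] th 0.120 F 3.9
[0.00,0.27,0.00] th 0.119 F 4.0
```

```bash
python3 -m creep '[{"angular":[0,0,0],"dp":[0,-0.12,0],"claw":1},{"angular":[0,0,0],"dp":[0,-0.15,0],"claw":1},{"angular":[0,0,0],"dp":[0,-0.15,0],"claw":1},{"angular":[0,0,0],"dp":[0,-0.12,0],"claw":1}]'
python3 - <<'E'
from h import *
v,h,_,o=look(["side","side"],guess=(0.125,.018)); plan(v,h,6,k=1.5,m=.95)
E
```

```text
t: 22.4
eef_pos: [0.4967, -0.1412, 0.2285]
tcp_rot: [0.001, 0.739, 0.674, 0.0]
wrist_force: [-3.4, -0.8, -3.5]
gripper_width: 0.0239
finger_force: 57.4
t 22.50 h [-0.2332 -0.1314] z 0.1931 F [3.09 0.86] | EST th 0.1239 press 3.37 | cam th 0.1391 c 0.0146 | dgeo 1.4mm ['sideL', 'sideL'] bar [(np.float64(0.1241), 0.94, np.float64(0.3)), (np.float64(0.1232), 0.94, np.float64(0.3))] grip 57 lasty [3.  1.4]
[0.00,0.29,0.00] th 0.122 F 3.7
[0.00,0.31,0.00] th 0.121 F 3.8
[0.00,0.34,0.00] th 0.120 F 3.9
[0.00,0.36,0.00] th 0.118 F 4.0
[0.00,0.38,0.00] th 0.117 F 4.1
[0.00,0.40,0.00] th 0.117 F 4.1
```

```bash
python3 -m creep '[{"angular":[0,0,0],"dp":[0,0.05,0],"claw":1},{"angular":[0,0,0],"dp":[0,0.09,0],"claw":1},{"angular":[0,0,0],"dp":[0,0.13,0],"claw":1},{"angular":[0,0,0],"dp":[0,0.16,0],"claw":1},{"angular":[0,0,0],"dp":[0,0.19,0],"claw":1}]'
python3 - <<'E'
from h import *
v,h,_,o=look(["side","side"],guess=(0.12,.018)); plan(v,h,6,k=1.5,m=.9,off=.001)
E
```

```text
t: 22.92
eef_pos: [0.4987, -0.1414, 0.2285]
tcp_rot: [0.001, 0.739, 0.674, 0.0]
wrist_force: [-3.8, 1.1, -2.7]
gripper_width: 0.024
finger_force: 57.4
t 23.02 h [-0.2313 -0.1315] z 0.1931 F [3.35 0.61] | EST th 0.1233 press 3.70 | cam th 0.1287 c 0.0178 | dgeo 1.0mm ['sideL', 'sideL'] bar [(np.float64(0.1232), 0.94, np.float64(0.1)), (np.float64(0.1231), 0.94, np.float64(0.1))] grip 57 lasty [4.3 1.2]
[0.00,-0.10,0.00] th 0.122 F 3.5
[0.00,-0.07,0.00] th 0.120 F 3.6
[0.00,-0.05,0.00] th 0.119 F 3.7
[0.00,-0.03,0.00] th 0.118 F 3.8
[0.00,-0.01,0.00] th 0.117 F 3.8
[0.00,0.00,0.00] th 0.116 F 3.9
```

```bash
python3 -m creep '[{"angular":[0,0,0],"dp":[0,-0.14,0],"claw":1},{"angular":[0,0,0],"dp":[0,-0.14,0],"claw":1},{"angular":[0,0,0],"dp":[0,-0.11,0],"claw":1},{"angular":[0,0,0],"dp":[0,-0.08,0],"claw":1},{"angular":[0,0,0],"dp":[0,-0.05,0],"claw":1},{"angular":[0,0,0],"dp":[0,-0.02,0],"claw":1}]'
python3 - <<'E'
from h import *
v,h,_,o=look(["side","side"],guess=(0.115,.018)); plan(v,h,7,k=1.5,m=.9,off=.001)
E
```

```text
t: 23.52
eef_pos: [0.4985, -0.1416, 0.2286]
tcp_rot: [0.001, 0.739, 0.674, 0.0]
wrist_force: [-4.3, -0.2, -1.8]
gripper_width: 0.0239
finger_force: 57.4
t 23.62 h [-0.2315 -0.1317] z 0.1932 F [4.04 0.99] | EST th 0.1162 press 3.88 | cam th 0.1225 c 0.0185 | dgeo 1.1mm ['sideL', 'sideL'] bar [(np.float64(0.1163), 0.95, np.float64(0.0)), (np.float64(0.1161), 0.95, np.float64(0.0))] grip 57 lasty [4.9 0.8]
[0.00,0.03,0.00] th 0.116 F 4.0
[0.00,0.05,0.00] th 0.115 F 4.0
[0.00,0.06,0.00] th 0.114 F 4.0
[0.00,0.06,0.00] th 0.114 F 4.1
[0.00,0.07,0.00] th 0.113 F 4.1
[0.00,0.08,0.00] th 0.113 F 4.1
[0.00,0.09,0.00] th 0.113 F 4.1
```

```bash
python3 -m creep '[{"angular":[0,0,0],"dp":[0,0.03,0],"claw":1},{"angular":[0,0,0],"dp":[0,0.05,0],"claw":1},{"angular":[0,0,0],"dp":[0,0.06,0],"claw":1},{"angular":[0,0,0],"dp":[0,0.07,0],"claw":1},{"angular":[0,0,0],"dp":[0,0.08,0],"claw":1},{"angular":[0,0,0],"dp":[0,0.09,0],"claw":1},{"angular":[0,0,0],"dp":[0,0.1,0],"claw":1},{"angular":[0,0,0],"dp":[0,0.1,0],"claw":1}]'
python3 - <<'E'
from h import *
v,h,_,o=look(["side","side"],guess=(0.115,.018)); plan(v,h,8,k=1.5,m=.9,off=.001)
E
```

```text
t: 24.28
eef_pos: [0.4995, -0.1417, 0.2286]
tcp_rot: [0.001, 0.739, 0.674, 0.0]
wrist_force: [-3.6, -0.9, -3.2]
gripper_width: 0.0242
finger_force: 57.4
t 24.38 h [-0.2305 -0.1317] z 0.1932 F [3.28 1.41] | EST th 0.1148 press 4.17 | cam th 0.1157 c 0.0210 | dgeo 1.3mm ['sideL', 'sideL'] bar [(np.float64(0.1146), 0.95, np.float64(0.0)), (np.float64(0.1146), 0.95, np.float64(0.0))] grip 57 lasty [4.  1.8]
[0.00,-0.04,0.00] th 0.114 F 4.0
[0.00,-0.03,0.00] th 0.114 F 4.1
[0.00,-0.03,0.00] th 0.113 F 4.1
[0.00,-0.02,0.00] th 0.113 F 4.1
[0.00,-0.01,0.00] th 0.113 F 4.1
[0.00,-0.01,0.00] th 0.112 F 4.2
[0.00,-0.00,0.00] th 0.112 F 4.2
[0.00,0.00,0.00] th 0.112 F 4.2
```

```bash
python3 -m creep '[{"angular":[0,0,0],"dp":[0,-0.06,0],"claw":1},{"angular":[0,0,0],"dp":[0,-0.06,0],"claw":1},{"angular":[0,0,0],"dp":[0,-0.05,0],"claw":1},{"angular":[0,0,0],"dp":[0,-0.03,0],"claw":1},{"angular":[0,0,0],"dp":[0,-0.02,0],"claw":1},{"angular":[0,0,0],"dp":[0,-0.01,0],"claw":1},{"angular":[0,0,0],"dp":[0,0,0],"claw":1},{"angular":[0,0,0],"dp":[0,0,0],"claw":1},{"angular":[0,0,0],"dp":[0,0,0],"claw":1},{"angular":[0,0,0],"dp":[0,0.01,0],"claw":1}]'
python3 - <<'E'
from h import *
v,h,_,o=look(["side","side"],guess=(0.115,.018)); plan(v,h,8,k=1.5,m=.9,off=.001)
E
```

```text
t: 25.22
eef_pos: [0.4996, -0.1417, 0.2286]
tcp_rot: [0.001, 0.739, 0.674, 0.0]
wrist_force: [-4.9, -1.6, -2.8]
gripper_width: 0.0241
finger_force: 57.4
t 25.32 h [-0.2303 -0.1316] z 0.1932 F [3.41 1.49] | EST th 0.1138 press 4.22 | cam th 0.1143 c 0.0213 | dgeo 1.3mm ['sideL', 'sideL'] bar [(np.float64(0.1136), 0.95, np.float64(0.1)), (np.float64(0.1136), 0.95, np.float64(0.1))] grip 57 lasty [3.6 1.3]
[0.00,-0.04,0.00] th 0.113 F 4.1
[0.00,-0.03,0.00] th 0.113 F 4.1
[0.00,-0.03,0.00] th 0.113 F 4.1
[0.00,-0.02,0.00] th 0.112 F 4.2
[0.00,-0.02,0.00] th 0.112 F 4.2
[0.00,-0.01,0.00] th 0.112 F 4.2
[0.00,-0.01,0.00] th 0.112 F 4.2
[0.00,-0.00,0.00] th 0.111 F 4.2
```

```bash
python3 -m creep '[{"angular":[0,0,0],"dp":[0,-0.03,0],"claw":1},{"angular":[0,0,0],"dp":[0,-0.03,0],"claw":1},{"angular":[0,0,0],"dp":[0,-0.03,0],"claw":1},{"angular":[0,0,0],"dp":[0,-0.02,0],"claw":1},{"angular":[0,0,0],"dp":[0,-0.02,0],"claw":1},{"angular":[0,0,0],"dp":[0,-0.01,0],"claw":1},{"angular":[0,0,0],"dp":[0,0,0],"claw":1},{"angular":[0,0,0],"dp":[0,0,0],"claw":1},{"angular":[0,0,0],"dp":[0,0,0],"claw":1},{"angular":[0,0,0],"dp":[0,0.01,0],"claw":1},{"angular":[0,0,0],"dp":[0,0.01,0],"claw":1},{"angular":[0,0,0],"dp":[0,0.01,0],"claw":1}]'
python3 - <<'E'
from h import *
v,h,_,o=look(["side","side"],guess=(0.115,.018)); plan(v,h,8,k=1.5,m=.9,off=.001)
E
```

```text
t: 26.32
eef_pos: [0.4997, -0.1417, 0.2286]
tcp_rot: [0.001, 0.739, 0.674, 0.0]
wrist_force: [-4.1, -0.3, -2.7]
gripper_width: 0.0239
finger_force: 57.4
t 26.42 h [-0.2303 -0.1316] z 0.1932 F [4.41 1.92] | EST th 0.1134 press 4.25 | cam th 0.1143 c 0.0213 | dgeo 1.3mm ['sideL', 'sideL'] bar [(np.float64(0.1134), 0.95, np.float64(0.0)), (np.float64(0.1134), 0.95, np.float64(0.0))] grip 57 lasty [4.6 1.9]
[0.00,-0.04,0.00] th 0.113 F 4.1
[0.00,-0.04,0.00] th 0.113 F 4.1
[0.00,-0.03,0.00] th 0.112 F 4.2
[0.00,-0.03,0.00] th 0.112 F 4.2
[0.00,-0.02,0.00] th 0.112 F 4.2
[0.00,-0.02,0.00] th 0.112 F 4.2
[0.00,-0.01,0.00] th 0.111 F 4.2
[0.00,-0.01,0.00] th 0.111 F 4.2
```

```bash
python3 -m creep '[{"angular":[0,0,0],"dp":[0,-0.02,0],"claw":1},{"angular":[0,0,0],"dp":[0,-0.02,0],"claw":1},{"angular":[0,0,0],"dp":[0,-0.02,0],"claw":1},{"angular":[0,0,0],"dp":[0,-0.02,0],"claw":1},{"angular":[0,0,0],"dp":[0,-0.02,0],"claw":1},{"angular":[0,0,0],"dp":[0,-0.01,0],"claw":1},{"angular":[0,0,0],"dp":[0,-0.01,0],"claw":1},{"angular":[0,0,0],"dp":[0,0,0],"claw":1},{"angular":[0,0,0],"dp":[0,0,0],"claw":1},{"angular":[0,0,0],"dp":[0,0,0],"claw":1},{"angular":[0,0,0],"dp":[0,0.01,0],"claw":1},{"angular":[0,0,0],"dp":[0,0.01,0],"claw":1}]'
python3 - <<'E'
from h import *
v,h,_,o=look(["side","side"],guess=(0.115,.018)); plan(v,h,8,k=.5,thd=-.02,m=.93,off=.001)
E
```

```text
t: 27.42
eef_pos: [0.4999, -0.1417, 0.2286]
tcp_rot: [0.001, 0.739, 0.674, 0.0]
wrist_force: [-5.2, -1.3, -1.7]
gripper_width: 0.0242
finger_force: 57.4
t 27.52 h [-0.2302 -0.1316] z 0.1932 F [3.14 1.91] | EST th 0.1135 press 4.23 | cam th 0.1143 c 0.0213 | dgeo 1.1mm ['sideL', 'sideL'] bar [(np.float64(0.1132), 0.95, np.float64(0.0)), (np.float64(0.1133), 0.95, np.float64(0.0))] grip 57 lasty [3.1 1.6]
[0.00,-0.48,0.00] th 0.108 F 3.4
[0.00,-0.42,0.00] th 0.103 F 3.7
[0.00,-0.36,0.00] th 0.098 F 3.9
[0.00,-0.31,0.00] th 0.093 F 4.2
[0.00,-0.26,0.00] th 0.088 F 4.4
[0.00,-0.21,0.00] th 0.084 F 4.7
[0.00,-0.16,0.00] th 0.080 F 4.9
[0.00,-0.12,0.00] th 0.076 F 5.1
```

```bash
python3 -m creep '[{"angular":[0,0,0],"dp":[0,-0.15,0],"claw":1},{"angular":[0,0,0],"dp":[0,-0.28,0],"claw":1},{"angular":[0,0,0],"dp":[0,-0.3,0],"claw":1},{"angular":[0,0,0],"dp":[0,-0.28,0],"claw":1},{"angular":[0,0,0],"dp":[0,-0.26,0],"claw":1}]'
python3 - <<'E'
from h import *
v,h,_,o=look(["side","side"],guess=(0.1,.02)); plan(v,h,7,k=.4,thd=-.02,m=.93,off=.001)
E
```

```text
t: 27.93
eef_pos: [0.4971, -0.1413, 0.2286]
tcp_rot: [0.001, 0.739, 0.674, 0.0]
wrist_force: [-4.8, -0.4, -3.1]
gripper_width: 0.024
finger_force: 57.4
t 28.03 h [-0.2328 -0.1315] z 0.1931 F [3.54 1.51] | EST th 0.1041 press 4.06 | cam th 0.1146 c 0.0189 | dgeo 1.5mm ['sideL', 'sideL'] bar [(np.float64(0.1047), 0.96, np.float64(0.2)), (np.float64(0.103), 0.96, np.float64(0.1))] grip 57 lasty [4.  1.3]
[0.00,-0.02,0.00] th 0.100 F 4.0
[0.00,0.02,0.00] th 0.096 F 4.2
[0.00,0.06,0.00] th 0.092 F 4.4
[0.00,0.10,0.00] th 0.089 F 4.6
[0.00,0.13,0.00] th 0.085 F 4.8
[0.00,0.17,0.00] th 0.082 F 5.0
[0.00,0.20,0.00] th 0.078 F 5.1
```

```bash
python3 -m creep '[{"angular":[0,0,0],"dp":[0,0.02,0],"claw":1},{"angular":[0,0,0],"dp":[0,0.06,0],"claw":1},{"angular":[0,0,0],"dp":[0,0.1,0],"claw":1},{"angular":[0,0,0],"dp":[0,0.13,0],"claw":1},{"angular":[0,0,0],"dp":[0,0.16,0],"claw":1}]'
python3 - <<'E'
from h import *
v,h,_,o=look(["side","side"],guess=(0.085,.025)); plan(v,h,7,k=.4,thd=-.02,m=.93,off=.001)
E
```

```text
t: 28.45
eef_pos: [0.4987, -0.1415, 0.2285]
tcp_rot: [0.001, 0.739, 0.674, 0.0]
wrist_force: [-4.9, 0.3, -3.0]
gripper_width: 0.0239
finger_force: 57.4
t 28.55 h [-0.2313 -0.1316] z 0.1931 F [4.65 1.01] | EST th 0.0916 press 4.65 | cam th 0.1076 c 0.0208 | dgeo 1.1mm ['sideL', 'sideL'] bar [(np.float64(0.0919), 0.96, np.float64(0.3)), (np.float64(0.0911), 0.96, np.float64(0.3))] grip 57 lasty [5.2 0.6]
[0.00,-0.05,0.00] th 0.088 F 4.6
[0.00,-0.01,0.00] th 0.084 F 4.8
[0.00,0.02,0.00] th 0.081 F 5.0
[0.00,0.06,0.00] th 0.078 F 5.2
[0.00,0.09,0.00] th 0.074 F 5.3
[0.00,0.12,0.00] th 0.071 F 5.5
[0.00,0.15,0.00] th 0.068 F 5.6
```

```bash
python3 -m creep '[{"angular":[0,0,0],"dp":[0,-0.06,0],"claw":1},{"angular":[0,0,0],"dp":[0,-0.04,0],"claw":1},{"angular":[0,0,0],"dp":[0,0,0],"claw":1},{"angular":[0,0,0],"dp":[0,0.03,0],"claw":1},{"angular":[0,0,0],"dp":[0,0.06,0],"claw":1},{"angular":[0,0,0],"dp":[0,0.1,0],"claw":1}]'
python3 - <<'E'
from h import *
v,h,_,o=look(["side","side"],guess=(0.07,.028)); plan(v,h,8,k=.5,thd=-.02,m=.93,off=.001)
E
```

```text
t: 29.05
eef_pos: [0.4995, -0.1417, 0.2285]
tcp_rot: [0.0, 0.739, 0.674, 0.0]
wrist_force: [-4.8, 0.7, -3.2]
gripper_width: 0.024
finger_force: 57.4
t 29.15 h [-0.2305 -0.1317] z 0.1931 F [4.84 1.11] | EST th 0.0810 press 5.15 | cam th 0.0930 c 0.0240 | dgeo 1.2mm ['sideL', 'sideL'] bar [(np.float64(0.0812), 0.97, np.float64(0.1)), (np.float64(0.0806), 0.97, np.float64(0.1))] grip 57 lasty [5.8 1.3]
[0.00,-0.10,0.00] th 0.077 F 5.0
[0.00,-0.06,0.00] th 0.073 F 5.2
[0.00,-0.01,0.00] th 0.069 F 5.4
[0.00,0.03,0.00] th 0.066 F 5.6
[0.00,0.06,0.00] th 0.062 F 5.8
[0.00,0.10,0.00] th 0.059 F 6.0
[0.00,0.14,0.00] th 0.055 F 6.1
[0.00,0.17,0.00] th 0.052 F 6.3
```

```bash
python3 -m creep '[{"angular":[0,0,0],"dp":[0,-0.15,0],"claw":1},{"angular":[0,0,0],"dp":[0,-0.2,0],"claw":1},{"angular":[0,0,0],"dp":[0,-0.17,0],"claw":1},{"angular":[0,0,0],"dp":[0,-0.13,0],"claw":1},{"angular":[0,0,0],"dp":[0,-0.09,0],"claw":1},{"angular":[0,0,0],"dp":[0,-0.05,0],"claw":1}]'
python3 - <<'E'
from h import *
v,h,_,o=look(["side","side"],guess=(0.065,.03)); plan(v,h,8,k=.5,thd=-.02,m=.93,off=.001)
E
```

```text
t: 29.65
eef_pos: [0.4987, -0.1416, 0.2284]
tcp_rot: [0.0, 0.739, 0.674, -0.0]
wrist_force: [-5.5, -1.3, -3.6]
gripper_width: 0.0244
finger_force: 57.4
t 29.75 h [-0.2313 -0.1317] z 0.1930 F [5.4  1.58] | EST th 0.0588 press 5.54 | cam th 0.0656 c 0.0267 | dgeo 0.8mm ['sideL', 'sideL'] bar [(np.float64(0.0599), 0.97, np.float64(0.2)), (np.float64(0.0575), 0.97, np.float64(0.2))] grip 57 lasty [5.9 1.4]
[0.00,0.22,0.00] th 0.056 F 6.1
[0.00,0.26,0.00] th 0.052 F 6.3
[0.00,0.29,0.00] th 0.050 F 6.4
[0.00,0.32,0.00] th 0.047 F 6.6
[0.00,0.35,0.00] th 0.044 F 6.7
[0.00,0.38,0.00] th 0.041 F 6.9
[0.00,0.41,0.00] th 0.039 F 7.0
[0.00,0.44,0.00] th 0.036 F 7.1
```

```bash
python3 -m creep '[{"angular":[0,0,0],"dp":[0,0.22,0],"claw":1},{"angular":[0,0,0],"dp":[0,0.29,0],"claw":1},{"angular":[0,0,0],"dp":[0,0.33,0],"claw":1},{"angular":[0,0,0],"dp":[0,0.37,0],"claw":1},{"angular":[0,0,0],"dp":[0,0.4,0],"claw":1}]'
python3 - <<'E'
from h import *
v,h,_,o=look(["side","side"],guess=(0.04,.035)); plan(v,h,8,k=.6,thd=-.02,m=.93,off=.001)
E
```

```text
t: 30.17
eef_pos: [0.502, -0.1419, 0.2282]
tcp_rot: [-0.0, 0.739, 0.674, -0.001]
wrist_force: [-7.6, -1.1, -3.7]
gripper_width: 0.0239
finger_force: 57.4
t 30.27 h [-0.2281 -0.1317] z 0.1927 F [6.52 1.75] | EST th 0.0404 press 6.57 | cam th nan c nan | dgeo -0.0mm [] bar [(np.float64(0.0411), 0.97, np.float64(0.0)), (np.float64(0.0397), 0.98, np.float64(0.0))] grip 57 lasty [7.2 1.7]
[0.00,0.05,0.00] th 0.037 F 7.0
[0.00,0.09,0.00] th 0.035 F 7.1
[0.00,0.12,0.00] th 0.032 F 7.3
[0.00,0.15,0.00] th 0.029 F 7.4
[0.00,0.18,0.00] th 0.027 F 7.5
[0.00,0.21,0.00] th 0.025 F 7.7
[0.00,0.23,0.00] th 0.023 F 7.8
[0.00,0.26,0.00] th 0.020 F 7.9
```

```bash
python3 -m creep '[{"angular":[0,0,0],"dp":[0,0.06,0],"claw":1},{"angular":[0,0,0],"dp":[0,0.11,0],"claw":1},{"angular":[0,0,0],"dp":[0,0.15,0],"claw":1},{"angular":[0,0,0],"dp":[0,0.18,0],"claw":1},{"angular":[0,0,0],"dp":[0,0.22,0],"claw":1},{"angular":[0,0,0],"dp":[0,0.25,0],"claw":1}]'
python3 - <<'E'
from h import *
v,h,_,o=look(["side","side"],guess=(0.025,.038)); plan(v,h,8,k=.8,thd=-.02,m=.95,off=.001)
E
```

```text
t: 30.77
eef_pos: [0.504, -0.1421, 0.228]
tcp_rot: [-0.001, 0.739, 0.674, -0.001]
wrist_force: [-8.1, -1.9, -3.7]
gripper_width: 0.0239
finger_force: 57.4
t 30.87 h [-0.226  -0.1316] z 0.1926 F [7.26 2.02] | EST th 0.0253 press 7.41 | cam th nan c nan | dgeo -0.1mm [] bar [(np.float64(0.0257), 0.97, np.float64(0.1)), (np.float64(0.0248), 0.97, np.float64(0.1))] grip 57 lasty [7.5 1.9]
[0.00,0.04,0.00] th 0.022 F 7.8
[0.00,0.08,0.00] th 0.020 F 8.0
[0.00,0.12,0.00] th 0.017 F 8.1
[0.00,0.15,0.00] th 0.015 F 8.3
[0.00,0.19,0.00] th 0.012 F 8.4
[0.00,0.22,0.00] th 0.010 F 8.5
[0.00,0.24,0.00] th 0.008 F 8.6
[0.00,0.27,0.00] th 0.007 F 8.7
```

```bash
python3 -m creep '[{"angular":[0,0,0],"dp":[0,0.03,0],"claw":1},{"angular":[0,0,0],"dp":[0,0.07,0],"claw":1},{"angular":[0,0,0],"dp":[0,0.1,0],"claw":1},{"angular":[0,0,0],"dp":[0,0.13,0],"claw":1},{"angular":[0,0,0],"dp":[0,0.16,0],"claw":1},{"angular":[0,0,0],"dp":[0,0.19,0],"claw":1},{"angular":[0,0,0],"dp":[0,0.21,0],"claw":1}]'
python3 - <<'E'
from h import *
v,h,_,o=look(["side","side"],guess=(0.01,.042)); plan(v,h,8,k=.8,thd=-.02,m=.95,off=.001)
E
```

```text
t: 31.45
eef_pos: [0.5057, -0.1422, 0.228]
tcp_rot: [-0.001, 0.739, 0.674, -0.001]
wrist_force: [-8.6, -1.6, -2.8]
gripper_width: 0.0239
finger_force: 57.4
t 31.55 h [-0.2243 -0.1316] z 0.1925 F [7.47 1.29] | EST th 0.0158 press 8.00 | cam th nan c nan | dgeo -0.3mm [] bar [(np.float64(0.0158), 0.98, np.float64(0.0)), (np.float64(0.0157), 0.98, np.float64(0.0))] grip 57 lasty [8.  1.8]
[0.00,-0.01,0.00] th 0.014 F 8.3
[0.00,0.02,0.00] th 0.011 F 8.5
[0.00,0.05,0.00] th 0.009 F 8.6
[0.00,0.08,0.00] th 0.007 F 8.7
[0.00,0.11,0.00] th 0.006 F 8.8
[0.00,0.13,0.00] th 0.004 F 8.9
[0.00,0.15,0.00] th 0.002 F 9.0
[0.00,0.17,0.00] th 0.001 F 9.1
```

```bash
python3 -m creep '[{"angular":[0,0,0],"dp":[0,-0.08,0],"claw":1},{"angular":[0,0,0],"dp":[0,-0.13,0],"claw":1},{"angular":[0,0,0],"dp":[0,-0.11,0],"claw":1},{"angular":[0,0,0],"dp":[0,-0.09,0],"claw":1},{"angular":[0,0,0],"dp":[0,-0.07,0],"claw":1},{"angular":[0,0,0],"dp":[0,-0.05,0],"claw":1},{"angular":[0,0,0],"dp":[0,-0.03,0],"claw":1}]'
python3 - <<'E'
from h import *
v,h,_,o=look(["side","side"],guess=(0.005,.042))
E
```

```text
t: 32.13
eef_pos: [0.5052, -0.1422, 0.2278]
tcp_rot: [-0.001, 0.739, 0.674, -0.001]
wrist_force: [-8.8, -1.3, -3.3]
gripper_width: 0.0239
finger_force: 57.4
t 32.23 h [-0.2247 -0.1316] z 0.1924 F [8.38 2.01] | EST th 0.0107 press 8.16 | cam th nan c nan | dgeo 0.1mm [] bar [(np.float64(0.0112), 0.99, np.float64(0.2)), (np.float64(0.0102), 0.99, np.float64(0.2))] grip 57 lasty [9. 2.]
```

```bash
python3 -m creep '[{"angular":[0,0,0],"dp":[0,-0.02,0],"claw":1},{"angular":[0,0,0],"dp":[0,-0.04,0],"claw":1},{"angular":[0,0,0],"dp":[0,-0.04,0],"claw":1},{"angular":[0,0,0],"dp":[0,-0.04,0],"claw":1},{"angular":[0,0,0],"dp":[0,-0.04,0],"claw":1},{"angular":[0,0,0],"dp":[0,-0.04,0],"claw":1},{"angular":[0,0,0],"dp":[0,-0.04,0],"claw":1}]'
python3 - <<'E'
from h import *
v,h,_,o=look(["side","side"],guess=(0.005,.042))
E
```

```text
t: 32.82
eef_pos: [0.5047, -0.1421, 0.2276]
tcp_rot: [-0.001, 0.739, 0.674, -0.001]
wrist_force: [-9.0, -1.7, -4.0]
gripper_width: 0.0243
finger_force: 57.4
t 32.92 h [-0.2253 -0.1316] z 0.1922 F [8.38 2.14] | EST th 0.0025 press 8.27 | cam th nan c nan | dgeo 0.1mm [] bar [(np.float64(0.003), 0.99, np.float64(0.0)), (np.float64(0.002), 0.99, np.float64(0.0))] grip 57 lasty [9.  2.2]
```

```bash
python3 -m creep '[{"angular":[0,0,0],"dp":[0,0,0],"claw":1},{"angular":[0,0,0],"dp":[0,-0.02,0],"claw":1},{"angular":[0,0,0],"dp":[0,-0.05,0],"claw":1},{"angular":[0,0,0],"dp":[0,-0.1,0],"claw":1},{"angular":[0,0,0],"dp":[0,-0.15,0],"claw":1},{"angular":[0,0,0],"dp":[0,-0.25,0],"claw":1}]'
python3 - <<'E'
from h import *
v,h,_,o=look(["side","side"],guess=(0.0,.04))
E
```

```text
t: 33.42
eef_pos: [0.5024, -0.1419, 0.2277]
tcp_rot: [-0.001, 0.739, 0.674, -0.001]
wrist_force: [-8.3, -1.9, -4.3]
gripper_width: 0.0241
finger_force: 57.4
t 33.52 h [-0.2277 -0.1316] z 0.1924 F [8.01 2.24] | EST th -0.0005 press 7.86 | cam th nan c nan | dgeo 0.1mm [] bar [(np.float64(-0.0004), 0.99, np.float64(0.1)), (np.float64(-0.0004), 0.99, np.float64(0.1))] grip 57 lasty [8.5 2.5]
```

```bash
python3 -m creep '[{"angular":[0,0,0],"dp":[0,-0.2,0],"claw":1},{"angular":[0,0,0],"dp":[0,-0.4,0],"claw":1},{"angular":[0,0,0],"dp":[0,-0.7,0],"claw":1},{"angular":[0,0,0],"dp":[0,-1,0],"claw":1},{"angular":[0,0,0],"dp":[0,-1.3,0],"claw":1},{"angular":[0,0,0],"dp":[0,-1.6,0],"claw":1},{"angular":[0,0,0],"dp":[0,-1.9,0],"claw":1},{"angular":[0,0,0],"dp":[0,-2.2,0],"claw":1},{"angular":[0,0,0],"dp":[0,-2.5,0],"claw":1},{"angular":[0,0,0],"dp":[0,-2.8,0],"claw":1},{"angular":[0,0,0],"dp":[0,-3.1,0],"claw":1},{"angular":[0,0,0],"dp":[0,-3.4,0],"claw":1},{"angular":[0,0,0],"dp":[0,-3.7,0],"claw":1},{"angular":[0,0,0],"dp":[0,-4,0],"claw":1},{"angular":[0,0,0],"dp":[0,-4.3,0],"claw":1},{"angular":[0,0,0],"dp":[0,-4.6,0],"claw":1},{"angular":[0,0,0],"dp":[0,-5,0],"claw":1},{"angular":[0,0,0],"dp":[0,-5.5,0],"claw":1},{"angular":[0,0,0],"dp":[0,-6,0],"claw":1},{"angular":[0,0,0],"dp":[0,-6.5,0],"claw":1}]'
python3 -m creep '[{"angular":[0,0,0],"dp":[0,-0.5,-1],"claw":1},{"angular":[0,0,0],"dp":[0,-1,-3],"claw":1},{"angular":[0,0,0],"dp":[0,-1.5,-5],"claw":1},{"angular":[0,0,0],"dp":[0,-2,-7],"claw":1},{"angular":[0,0,0],"dp":[0,-2,-9],"claw":1},{"angular":[0,0,0],"dp":[0,-2,-11],"claw":1},{"angular":[0,0,0],"dp":[0,-2,-12],"claw":1},{"angular":[0,0,0],"dp":[0,-2,-12],"claw":1},{"angular":[0,0,0],"dp":[0,-2,-12],"claw":1},{"angular":[0,0,0],"dp":[0,-2,-12],"claw":1}]'
python3 - <<'E'
from h import *
look(["side"],guess=(0.0,.0)); D=cams()
cv2.imwrite("pics/fin.png",np.hstack([cv2.resize(D[n]["frame"],(400,300)) for n in D])[:,:,::-1])
E
```

```text
t: 35.18
eef_pos: [0.4396, -0.136, 0.2286]
tcp_rot: [0.001, 0.739, 0.674, 0.0]
wrist_force: [-0.2, 1.0, -1.9]
gripper_width: 0.0246
finger_force: 57.4
t: 36.02
eef_pos: [0.4192, -0.1339, 0.3474]
tcp_rot: [-0.0, 0.739, 0.674, -0.0]
wrist_force: [0.2, 0.9, -2.3]
gripper_width: 0.0241
finger_force: 57.4
t 36.07 h [-0.3113 -0.1312] z 0.3118 F [ 0.18 -0.31] | EST th 0.0022 press -0.08 | cam th 0.0022 c -0.0004 | dgeo 45.1mm ['sideL'] bar [(np.float64(0.0023), 0.98, np.float64(0.0))] grip 57 lasty [ 0.4 -0.3]
```

View pics/fin.png

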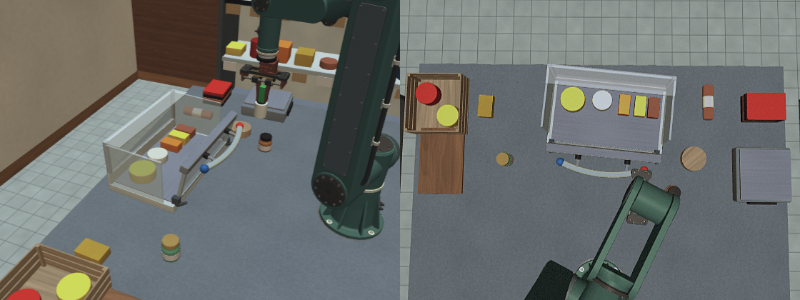

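The picture shows the front back on its rest, the rail fully out, the jars and cheese box where they were, and the tool held up in the air, clear of the case. Handing in.

```bash
python3 -c "
from workcell import manip
print(manip.finish_job())"
```

```text
the job is handed in; nothing more can be done
None
```

I carried out the whole job and handed it in at about 36 s; no verdict came back. By my estimates the front hovered over 4 s at each end, with tilt 0.09–0.14 (target 0.11). The press ran about 3.0–5.3 N in the stroke, weaker than 5 N and close to the 3 N limit at mid-rail. The front was then let down gently onto its rest, and the tool is held up clear of the case.

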